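# Rehang the lift-off door of a dry cabinet and fasten it

## Task

The door of the small dry cabinet for circuit boards has been lifted off and stands in the slotted stand. Keeping it upright, lift it out and, with the door standing well open, lower it so that both knuckles drop fully home over the two hinge pins together, then swing it shut and turn the catch across it so that it cannot open. Leave the bottle, the cup and the reel where they are.

Things in the scene. Friction and masses are not known exactly. Their poses are not given: they have to be found in the camera images.
- cabinet: Grey steel cabinet fixed to the bench, 120 deep (x), 130 wide (y), top 155 mm above the bench, boards inside. Origin: centre of its underside, on the bench. Its open front faces its own -x and lies 60 mm before the origin. Hinge pins beside the +y front corner, catch beside the -y front corner.
- pin_low (a point): Lower hinge pin: centre of its foot, on the flat shoulder where the knuckle rests, 25 mm above the bench; cabinet axes. Upright steel pin, 9 thick, 24 long, the top 8 mm tapering to 3. Its bracket (8 thick, 18 wide) reaches back along cabinet +x; the space before it (-x) is free. In cabinet axes at x -66, y +79.
- pin_up (a point): Upper pin, same form, its foot 105 mm straight above that of the lower pin; cabinet axes. The pins are in line, so the lower knuckle cannot come down past the upper pin: bring the door in level from the front (cabinet -x), raised 26 to 70 mm above its seated height, then lower it.
- door_grip (a point): Where to hold the door: on its grip plate (8 thick in x, 46 wide, 50 tall, standing up from the middle of the top edge), 177.5 mm above the door's lower edge, 22.5 mm below the plate's top; door axes. Both in the stand and when hung, the door's lower edge is 10 mm above the bench, so this point is at 187.5 mm.
- knuckle_low (a point): Lower knuckle of the door: centre of the bottom of its bore; door axes. Steel ring 21 outside, bore 12 mm right through, 20 tall. In door axes it is at x 0, y +79, and 162.5 mm below door_grip.
- knuckle_up (a point): Upper knuckle, the same, 105 mm above the lower one (57.5 mm below door_grip). When hung, each knuckle point lies at the foot point of its pin.
- shut_mark (a point): Empty point over the cabinet's front (cabinet x -66, y 0, height 187.5 mm) where door_grip comes to lie when the hung door is shut; cabinet axes. The shut panel stands 2 mm before the cabinet's front.
- stand: Grey slotted stand fixed to the bench: base 100 x 110, 10 mm thick, with two rails (90 mm long in y, tops 37 mm above the bench) that leave an 11 mm slot along its own y. The door stands in it on its lower edge, so it must be lifted 35 mm or more to come free. Origin: centre of its underside.
- catch (a joint): Steel bar 56 long, 10 x 10, turning level about an upright pivot near the door's free edge, 135 to 146 mm above the bench. 0 = pointing forward and 30 degrees outward, clear of the door; 2.09 = across the front of the shut door, pointing to cabinet +y, 3 mm before it; stop at 2.12. Grows clockwise seen from above. About 1 N at the peg moves it; it stays where left.
- catch_pivot (a point): Pivot axis of the catch, 140 mm above the bench; cabinet axes. In cabinet axes at x -78, y -80 mm.
- catch_peg (a point): Upper part of the upright round peg on the catch, 12 mm thick, top 200 mm above the bench; this point is on its axis 20 mm below its top, 34 mm from the pivot. The bar lies under it. From pivot to peg is the direction in which the bar points. It can be pushed round with the shut fingers.
- flux_bottle: White dispensing bottle, 44 thick, 125 tall, to be left alone. Origin: centre of its underside.
- coffee_cup: Brown cardboard-coloured cup, 76 wide, 95 tall, to be left alone. Origin: centre of its underside.
- solder_reel: Grey solder reel lying flat, 60 wide, 40 tall, to be left alone. Origin: centre of its underside.
- door: The loose door: aluminium panel 8 thick (x), 130 wide (y), 150 tall (z), about 0.35 kg. Origin: centre of its lower edge; z up, -x its outer (vented) face, knuckles on the +y edge. Shut, its axes are parallel to the cabinet's; opening turns it clockwise seen from above (quarter open: door yaw = cabinet yaw - 1.57, panel standing out to cabinet -x).
Things that resemble listed ones, but are neither listed nor needed, are in the scene too. Several things have the shape of the door; the one meant has the colours described above.

How it is judged (in metres and radians):
On the way, in this order (a step that is already met when the one before it is completed fails the run):
1. the door hangs with both knuckles fully down on their pins while it stands well open (its grip plate more than 50 mm from the shut position) (distance between knuckle_low and pin_low below 0.006 m and distance between knuckle_up and pin_up below 0.006 m and horizontal distance between door_grip and shut_mark above 0.05 m), for 0.2 s.
2. the hung door is swung shut (distance between knuckle_low and pin_low below 0.006 m and distance between knuckle_up and pin_up below 0.006 m and horizontal distance between door_grip and shut_mark below 0.014 m and angle between the x axis of door_grip and the x axis of cabinet, either way round below 0.08 rad), for 0.2 s.
At the end, for the whole second after the job is handed in: Each knuckle's bottom is within 6 mm of the foot of its pin, the door is shut (grip point within 14 mm, seen from above, of the shut mark, and door parallel to the cabinet's front within 0.08 rad), the catch is turned across it (beyond 1.8 rad) and the door is at rest (all of step 2 and value of joint catch above 1.8 rad and velocity of joint catch below 0.1 rad/s and linear speed of door below 0.02 m/s); the robot touches nothing.
It fails at once if the door is tipped over or laid down (more than 0.5 rad from upright) (angle between door_grip's own z axis and vertical above 0.5 rad).
It fails at once if the bottle, the cup or the reel is moved by more than 30 mm (distance of any of flux_bottle, coffee_cup, solder_reel from where it was at the start of the episode above 0.03 m).
It also fails if it takes over 72 s, if anything falls off the work surface, if the arm or the gripper's body presses on something with over 40 N, if the wrist force passes 120 N, or if a joint passes its speed limit or range.

## Robot

A 7-joint arm with a two-finger parallel gripper is mounted at the origin on the work surface. World frame = base frame: x ahead of the robot, y to its left, z up, the work surface at z = 0. Lengths are in mm, angles in rad, forces in N, time in s.
With the tool pointing down it reaches from about 400 to 875 mm from the base axis. Payload 4.4 kg.
Tool frame: the origin (TCP) lies at the very end of the fingers, on their centre line; the grasp point (between the pads) lies 19 mm behind it; z points along the fingers, x is the direction in which the jaws open and shut, and the axes are right-handed (so a half turn about z gives the same grasp; the last joint's range is limited). The gripper opens to 85 mm and grips with 20 to 120 N. Pads are 22 mm wide; open, the fingers measure 114 mm over their backs; the gripper's body (76 mm by 85 mm) begins 54 mm behind the grasp point. The pads swing forward as they close: fully open they stand 13 mm farther back than shut.
Start: joints at [-1.345, 0.628, 0.038, 1.517, -0.027, 0.996, -0.02], TCP at [186.965, 622.545, 231.313] pointing down, gripper open.
Joint ranges: [-3.06, 3.06], [-0.37, 2.12], [-1.25, 1.32], [0.18, 2.47], [-1.1, 4.24], [0.23, 1.98], [-2.94, 2.94]. Speed limits (rad/s): [2.57, 2.57, 3.14, 3.14, 3.14, 3.14, 3.14].

## Interface

Orientations are given as [roll, pitch, yaw] about the fixed x, y, z axes, in that order (R = Rz(yaw) Ry(pitch) Rx(roll)).
In Python, from cell import * gives the robot as it stands. The module is installed in compiled form; this text tells all that it offers.
- The arm moves only by the tool play_rows, never from a script. Its argument "targets" is a list of rows, each an object with "slide": the shift along the tool's x, y, z in mm, a list of three; "turn": the turn, a rotation vector about the tool's x, y, z in degrees, a list of three; "hand": the finger opening in mm, from 0 to 85.4. A call has 1 to 5 rows; each row shifts and turns the commanded pose from where the row before left it, along the tool's axes as they then stand; what a row does not reach is not made up. A row lasts 1/8 s, in which the tool goes at most 62.5 mm and 10.7 degrees, less where a joint would pass 70% of its speed; a pose out of reach is approached as far as the arm can. A call is refused whole if a number of a shift passes 62.5 or a number of a turn 10.7, either way. A call with a gripper value outside its range is refused whole. The fingers move at their own pace and stop on an object; the grip force is fixed at half the most. Time passes only in rows, so rows that do not move let the fingers close. It gives the time, the measured TCP pose, the force and the opening at its end, in the units of the state.
- read_state(): the state, without advancing time (a new reading comes with each control period).
- get_image(name): name is "scene" or "top"; returns (picture, depth): 384x512x3 uint8, blue, green, red; 384x512 float32, mm along the optical axis (not along the pixel's ray), 0 where there is no reading.
- calibration(name): a dict with "K" (3x3 intrinsics, pixels), "R" (3x3) and "t" (3): a world point X has camera coordinates R X + t. Camera axes: x right, y down, z forward; pixel columns grow to the right and rows downward; lengths in mm; the calibration is good to about 2 mm. A picture is of the moment at which its call begins. calibration takes no time and is no camera call.
- finish_job(): hands the job in, once; it reports no verdict.
The state is a dict: "clock": time; "qpos": joint angles; "qd": joint speeds; "tau": joint torques, N m; "eef_pos": TCP position; "tool_rot": TCP orientation; "force": force on the tool from outside, world axes, zero at the start; "torque": the same for the moment, N m; "width": finger opening in mm.
Only numpy, scipy, OpenCV 4.12 (cv2) and the standard library are available. Lean on these libraries where they do the work, as an engineer would, in place of code of your own. Each camera call takes 0.05 s, during which the arm holds its last target.

## Working session

There is one attempt and no reset: what is moved stays moved. The work goes in short steps, Python scripts to look and compute and a tool call to move; the robot and the scene stay as the last step left them, time stands still between calls to the robot, and variables do not carry over. Pictures are saved under pics/ and viewed, and the job is handed in when it is done.

Besides the shell and the picture viewer there is one more tool, called after "Emit:" as a command line: name --argument value ..., lists and objects as JSON in quotes. play_rows: Moves the arm, as the interface text tells. Its arguments: {"type":"object","properties":{"targets":{"type":"array"}},"required":["targets"]}

```bash
mkdir -p pics; ls; python3 - <<'E'
from cell import *
import cv2, numpy as np
s=read_state(); print({k:np.round(v,3) for k,v in s.items()})
for n in ("scene","top"):
    im,d=get_image(n); cv2.imwrite(f"pics/{n}0.png",im); np.save(f"/tmp/{n}_d.npy",d); cv2.imwrite(f"/tmp/{n}.png",im)
    c=calibration(n); print(n,c["K"].round(1).tolist(),c["R"].round(4).tolist(),c["t"].round(1).tolist())
E
```

```text
pics
{'clock': np.float64(0.0), 'qpos': array([-1.345,  0.629,  0.038,  1.518, -0.027,  0.996, -0.02 ]), 'qd': array([-0.001, -0.001,  0.   , -0.   , -0.001, -0.001, -0.   ]), 'tau': array([ 0.0000e+00, -5.6340e+01,  1.2260e+00, -1.9343e+01,  1.1000e-02,
        1.1000e-02,  0.0000e+00]), 'eef_pos': array([186.747, 621.921, 230.371]), 'tool_rot': array([3.142e+00, 2.000e-03, 1.279e+00]), 'force': array([-0.5  ,  0.05 , -0.482]), 'torque': array([ 0.003, -0.053,  0.056]), 'width': np.float64(85.535)}
scene [[386.2, 0.0, 256.9], [0.0, 386.2, 193.4], [0.0, 0.0, 1.0]] [[0.4927, 0.8701, -0.0077], [0.642, -0.3695, -0.6717], [-0.5873, 0.326, -0.7408]] [-86.1, -316.3, 1644.0]
top [[354.1, 0.0, 254.1], [0.0, 354.1, 191.1], [0.0, 0.0, 1.0]] [[0.0179, -0.9998, -0.0053], [-0.9936, -0.0172, -0.1112], [0.1111, 0.0072, -0.9938]] [-199.9, 544.4, 1273.4]
```

View pics/scene0.png

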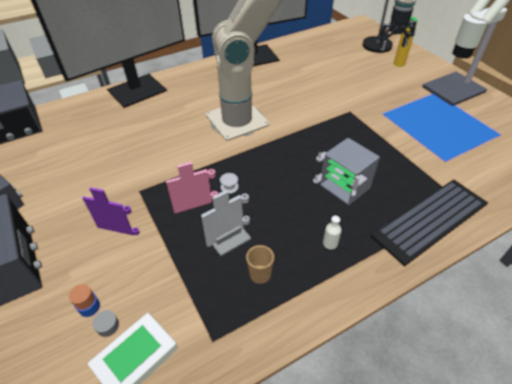

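View pics/top0.png

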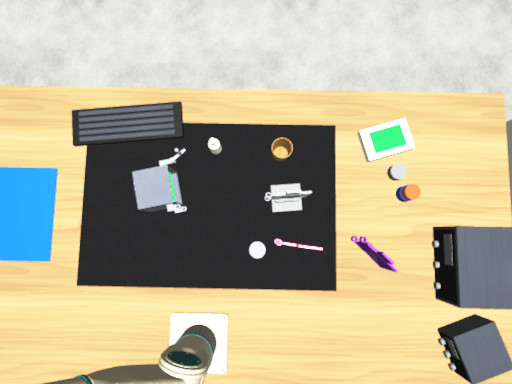

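Candidates with the door's shape are, in the top view, grey/aluminium at (290,195) in a grey stand, pink at (300,245), and purple at (375,252). The grey one in the slotted stand fits "aluminium panel". I'll confirm it in enlarged crops.

```bash
cat > h.py <<'E'
import cv2, numpy as np
from cell import *
def cal(n):
    c=calibration(n); return np.array(c["K"]),np.array(c["R"]),np.array(c["t"]).reshape(3)
def ray(n,u,v):
    K,R,t=cal(n); d=R.T@np.linalg.solve(K,[u,v,1.]); return -R.T@t,d
def onz(n,u,v,z):
    o,d=ray(n,u,v); return o+d*(z-o[2])/d[2]
def cloud(n,D):
    K,R,t=cal(n); v,u=np.indices(D.shape); P=np.stack([(u-K[0,2])/K[0,0]*D,(v-K[1,2])/K[1,1]*D,D],-1)
    W=(P-t)@R; W[D<=0]=np.nan; return W
def proj(n,X):
    K,R,t=cal(n); p=(np.atleast_2d(X)@R.T+t)@K.T; return p[:,:2]/p[:,2:]
E
python3 - <<'E'
import cv2
t=cv2.imread('/tmp/top.png'); s=cv2.imread('/tmp/scene.png')
f=lambda i,x,y,w,h,k:cv2.resize(i[y:y+h,x:x+w],None,fx=k,fy=k,interpolation=cv2.INTER_NEAREST)
cv2.imwrite('pics/c1.png',f(t,250,170,80,60,10)); cv2.imwrite('pics/c2.png',f(t,125,140,80,60,10))
cv2.imwrite('pics/c3.png',f(s,190,160,80,100,6)[:600]);cv2.imwrite('pics/c4.png',f(s,305,130,80,75,8))
E
```

```text
(no output)
```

View pics/c1.png

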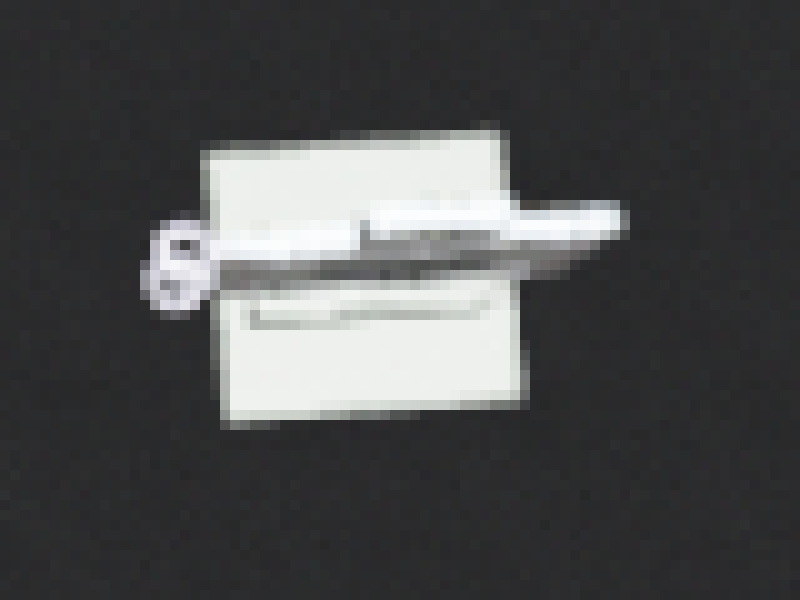

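View pics/c2.png

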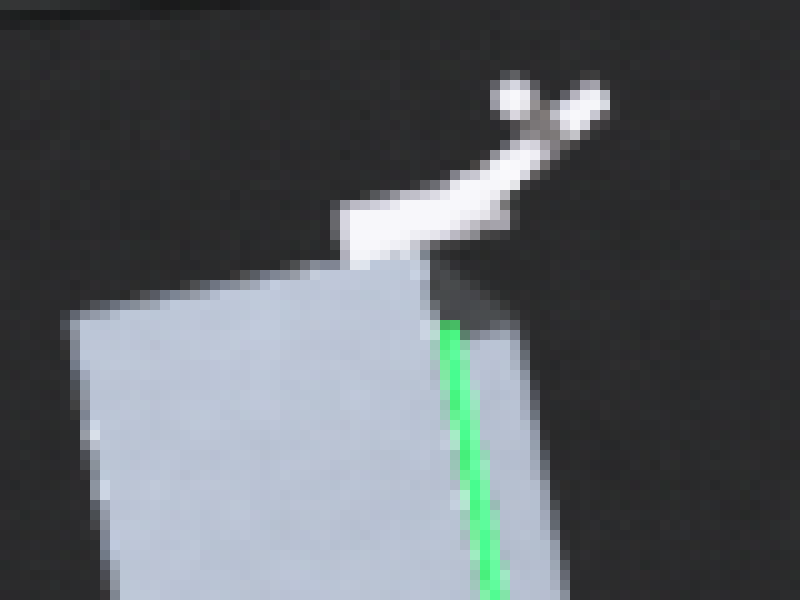

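View pics/c3.png

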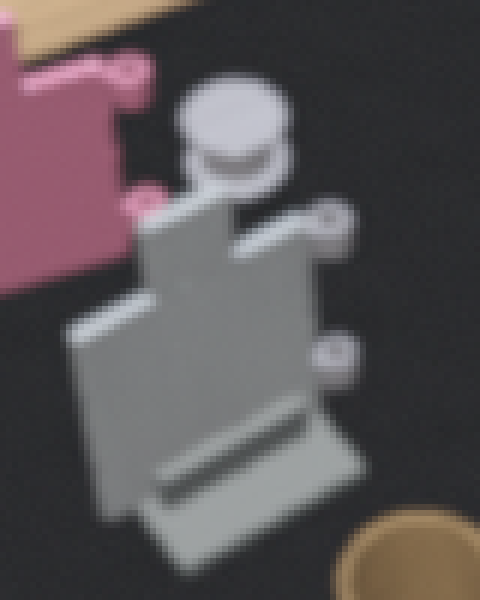

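View pics/c4.png

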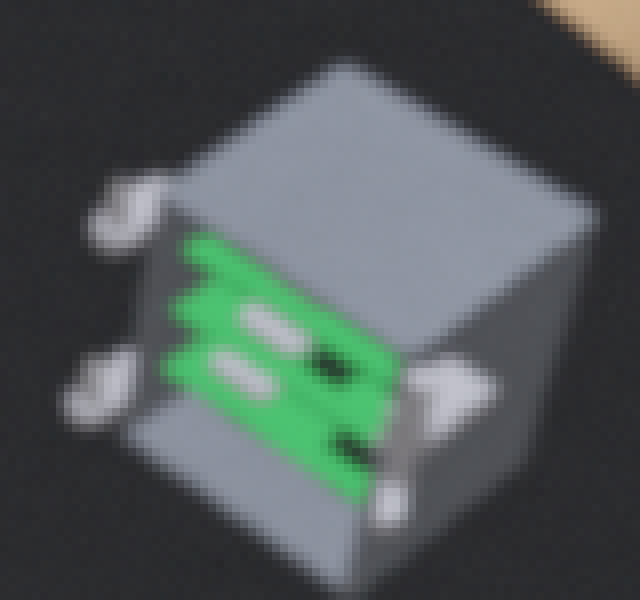

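The crops confirm it: the grey panel with grey ring knuckles, at (290,195) top and (225,220) scene, stands in the grey slotted stand, with its knuckles to image left (world +y). The pink and purple panels are decoys. The cabinet at (157,188) has its hinge pins at (178,209), on the robot's side, and its catch at (175,157). Next I measure.

```bash
python3 - <<'E'
from h import *
for n in("top","scene"):
    D=np.load(f'/tmp/{n}_d.npy'); W=cloud(n,D); im=cv2.imread(f'/tmp/{n}.png')
    # bench z check
    print(n,'bench z',np.nanmedian(W[...,2]) )
    m=(abs(W[...,2]-155)<6)&(W[...,0]>200)&(abs(W[...,1]-230)<300)
    k,l,st,ce=cv2.connectedComponentsWithStats(m.astype(np.uint8))
    for i in range(1,k):
        if st[i,4]>60:
            P=W[l==i]; r=cv2.minAreaRect(P[:,:2].astype(np.float32)); print('z155 comp',st[i].tolist(),P.mean(0).round(1),np.round(np.r_[r[0],r[1],r[2]],2), cv2.boxPoints(r).round(0).tolist())
    # door points
    m=(W[...,2]>60)&(W[...,2]<215)&(W[...,0]>300)&(W[...,0]<700)&(W[...,1]>-300)&(W[...,1]<0)
    k,l,st,ce=cv2.connectedComponentsWithStats(m.astype(np.uint8))
    for i in range(1,k):
        if st[i,4]>15: P=W[l==i]; print('comp',st[i].tolist(),np.percentile(P,[1,50,99],axis=0).round(0).tolist(), np.median(im[l==i],0))
E
```

```text
top bench z -0.28680019599982526
z155 comp [132, 165, 43, 45, 1390] [541.4 147.1 155. ] [541.93 147.77 130.73 122.45  12.05] [[465.0, 194.0], [491.0, 74.0], [619.0, 102.0], [593.0, 221.0]]
comp [209, 146, 11, 5, 39] [[690.0, -60.0, 65.0], [695.0, -44.0, 80.0], [700.0, -26.0, 95.0]] [231. 244. 240.]
comp [272, 147, 14, 13, 40] [[660.0, -298.0, 61.0], [666.0, -269.0, 93.0], [700.0, -251.0, 98.0]] [ 83.5 139.  181.5]
comp [266, 191, 23, 8, 107] [[512.0, -299.0, 61.0], [522.0, -270.0, 151.0], [530.0, -231.0, 212.0]] [212. 207. 207.]
comp [276, 240, 11, 6, 37] [[357.0, -300.0, 117.0], [365.0, -283.0, 139.0], [374.0, -267.0, 153.0]] [244. 219. 254.]
scene bench z -0.5922309404606347
z155 comp [324, 138, 55, 37, 1037] [545.9 144.3 153.6] [542.7  146.88 133.44 125.7   12.21] [[464.0, 194.0], [491.0, 71.0], [621.0, 100.0], [595.0, 222.0]]
comp [204, 169, 11, 22, 103] [[359.0, -300.0, 63.0], [368.0, -291.0, 129.0], [377.0, -270.0, 149.0]] [113.  92. 152.]
comp [225, 190, 23, 35, 381] [[514.0, -300.0, 63.0], [529.0, -274.0, 130.0], [534.0, -233.0, 207.0]] [126. 125. 123.]
comp [250, 246, 22, 12, 171] [[660.0, -299.0, 61.0], [670.0, -270.0, 81.0], [697.0, -251.0, 96.0]] [ 75. 106. 130.]
```

```bash
python3 - <<'E'
from h import *
def fitline(P):
    c=np.median(P,0)
    vx,vy,x0,y0=cv2.fitLine(P.astype(np.float32),cv2.DIST_HUBER,0,.01,.01).ravel(); 
    if vy<0: vx,vy=-vx,-vy
    return vx,vy,x0,y0
for n in("top","scene"):
    D=np.load(f'/tmp/{n}_d.npy'); W=cloud(n,D); print(n,'cam',(-cal(n)[1].T@cal(n)[2]).round())
    box=(W[...,0]>495)&(W[...,0]<560)&(W[...,1]>-390)&(W[...,1]<-215)
    for lo,hi in((45,155),(60,155),(152,165),(165,205),(165,225),(203,215)):
        P=W[box&(W[...,2]>lo)&(W[...,2]<hi)]
        if len(P)<6: continue
        vx,vy,x0,y0=fitline(P[:,:2]); 
        s=(P[:,:2]-[x0,y0])@[vx,vy]; r=(P[:,:2]-[x0,y0])@[vy,-vx]
        print(lo,hi,len(P),'yaw',np.arctan2(-vx,vy).round(4),'x at y=-300:',(x0+vx/vy*(-300-y0)).round(1),'y range',np.percentile(P[:,1],[0,2,98,100]).round(1),'res',np.percentile(r,[5,50,95]).round(1),'zmax',np.percentile(P[:,2],[50,98]).round(1))
# stand rails, base
    P=W[(W[...,0]>450)&(W[...,0]<590)&(W[...,1]>-390)&(W[...,1]<-215)&(W[...,2]>5)&(W[...,2]<16)]
    r=cv2.minAreaRect(P[:,:2].astype(np.float32)); print('base',len(P),r)
    P=W[(W[...,0]>450)&(W[...,0]<590)&(W[...,1]>-390)&(W[...,1]<-215)&(W[...,2]>33)&(W[...,2]<40)]
    r=cv2.minAreaRect(P[:,:2].astype(np.float32)); print('rails',len(P),r)
    # knuckles
    for lo,hi in((118,134),(138,158)):
        P=W[(W[...,0]>490)&(W[...,0]<560)&(W[...,1]>-242)&(W[...,1]<-190)&(W[...,2]>lo)&(W[...,2]<hi)]
        if len(P): print('kn',lo,len(P),P.min(0).round(1),P.max(0).round(1),P.mean(0).round(1))
    # pins
    for lo,hi in((20,30),(40,60),(124,135),(140,156)):
        P=W[(W[...,0]>440)&(W[...,0]<500)&(W[...,1]>40)&(W[...,1]<110)&(W[...,2]>lo)&(W[...,2]<hi)]
        if len(P): print('pin',lo,len(P),P.min(0).round(1),P.max(0).round(1),P.mean(0).round(1))
E
```

```text
top cam [ 403. -200. 1325.]
45 155 144 yaw 0.0826 x at y=-300: 522.9 y range [-381.  -376.1 -231.  -230.3] res [-2.8  0.   9.6] zmax [116.9 154.3]
60 155 126 yaw 0.0833 x at y=-300: 522.9 y range [-381.  -375.7 -231.1 -230.9] res [-2.4  0.   8.1] zmax [123.4 154.3]
152 165 74 yaw 0.0912 x at y=-300: 526.2 y range [-379.4 -379.2 -237.2 -230.9] res [-3.7 -0.   4.3] zmax [159.3 163.2]
165 205 19 yaw 0.0715 x at y=-300: 523.3 y range [-339.6 -338.2 -294.7 -294.7] res [-0.3 -0.   3.7] zmax [184.2 203.6]
165 225 59 yaw 0.0338 x at y=-300: 526.4 y range [-340.  -339.9 -295.  -294.7] res [-3.1 -0.   5.5] zmax [208.2 213.8]
203 215 41 yaw 0.1128 x at y=-300: 526.4 y range [-340.  -339.9 -295.5 -295.5] res [-3.7 -0.   3.6] zmax [209.6 214.1]
base 537 ((519.383544921875, -304.5134582519531), (135.14630126953125, 169.04286193847656), 0.9626262784004211)
rails 62 ((517.9854736328125, -309.33953857421875), (12.249866485595703, 136.02865600585938), 5.045736789703369)
kn 118 1 [ 527.6 -238.2  129.8] [ 527.6 -238.2  129.8] [ 527.6 -238.2  129.8]
kn 138 14 [ 512.1 -241.1  145.4] [ 529.  -230.9  153.9]
[... 1009 characters left out ...]
8] res [-5.6  0.   3.1] zmax [208.  210.9]
base 407 ((538.4281616210938, -326.0521240234375), (175.77476501464844, 106.86896514892578), 69.28923797607422)
rails 138 ((536.5166015625, -307.1235656738281), (21.0120792388916, 151.9466094970703), 8.836215019226074)
kn 118 2 [ 530.9 -238.9  131.1] [ 532.2 -234.7  132. ] [ 531.6 -236.8  131.6]
kn 138 24 [ 512.8 -241.5  140.1] [ 533.7 -229.7  149.2] [ 523.6 -236.1  145.2]
pin 20 43 [461.5  56.8  20.1] [497.1 102.1  29.8] [481.5  76.8  24.2]
pin 40 42 [477.8  62.5  40.9] [499.2 109.9  59.6] [492.4  88.1  48.6]
pin 124 52 [462.9  56.4 124.5] [496.5  99.4 134.4] [482.   75.3 128.5]
pin 140 36 [477.3  59.9 140.2] [499.8 105.2 156. ] [490.8  80.4 149.7]
```

```bash
cat > plan.py <<'E'
from h import *
import json,sys
from scipy.spatial.transform import Rotation as Ro
def pose():
    s=read_state(); 
    return np.array(s["eef_pos"],float),Ro.from_euler('xyz',s["tool_rot"]),s
def plan(wps,step=1.0,start=None):
    """wps: (x,y,z,yaw,n,hand); prints rows in tool axes, rounded, carry kept"""
    p,R,s=pose()
    if start is not None: p,R=start
    rows=[]
    for x,y,z,yaw,n,h in wps:
        p0=p.copy(); y0=R.as_euler('xyz')[2]; dy=(yaw-y0+np.pi)%(2*np.pi)-np.pi
        for k in range(1,n+1):
            tgt=p0+(np.array([x,y,z])-p0)*k/n
            sl=np.round(R.inv().apply(tgt-p)/step)*step
            Rt=Ro.from_euler('xyz',[np.pi,0,y0+dy*k/n])
            rv=np.degrees((R.inv()*Rt).as_rotvec()); rv=np.round(rv*2)/2 if step<1 else np.round(rv)
            p=p+R.apply(sl); R=R*Ro.from_rotvec(np.radians(rv))
            rows.append(dict(slide=[float(a)+0 for a in sl],turn=[float(a)+0 for a in rv],hand=h))
    for i in range(0,len(rows),5): print(' '.join(f"{r['slide']} {r['turn']} {r['hand']};" for r in rows[i:i+5]))
    print('end',p.round(1),R.as_euler('xyz').round(3))
def st():
    s=read_state(); print(round(float(s['clock']),2),np.round(s['eef_pos'],1),np.round(s['tool_rot'],3),'F',np.round(s['force'],1),'w',round(float(s['width']),1),'q',np.round(s['qpos'],2))
E
python3 - <<'E'
from plan import *
plan([(500,250,250,0.6,9,45),(528.5,-318.5,250,0.09,11,45)])
E
```

```text
[-30.0, 45.0, -2.0] [0.0, 0.0, 4.0] 45; [-26.0, 47.0, -2.0] [0.0, 0.0, 5.0] 45; [-22.0, 50.0, -2.0] [0.0, 0.0, 4.0] 45; [-19.0, 50.0, -2.0] [0.0, 0.0, 4.0] 45; [-15.0, 52.0, -3.0] [0.0, 0.0, 5.0] 45;
[-10.0, 53.0, -2.0] [0.0, 0.0, 4.0] 45; [-7.0, 54.0, -2.0] [0.0, 0.0, 4.0] 45; [-3.0, 54.0, -2.0] [0.0, 0.0, 5.0] 45; [2.0, 54.0, -2.0] [0.0, 0.0, 4.0] 45; [-27.0, 44.0, 0.0] [0.0, 0.0, 3.0] 45;
[-25.0, 46.0, 0.0] [0.0, 0.0, 2.0] 45; [-23.0, 46.0, 0.0] [0.0, 0.0, 3.0] 45; [-20.0, 47.0, 0.0] [0.0, 0.0, 3.0] 45; [-18.0, 49.0, 0.0] [0.0, 0.0, 2.0] 45; [-17.0, 49.0, 0.0] [0.0, 0.0, 3.0] 45;
[-14.0, 50.0, 1.0] [0.0, 0.0, 3.0] 45; [-11.0, 50.0, 0.0] [0.0, 0.0, 2.0] 45; [-9.0, 51.0, 0.0] [0.0, 0.0, 3.0] 45; [-7.0, 52.0, 0.0] [0.0, 0.0, 2.0] 45; [-5.0, 51.0, 0.0] [0.0, 0.0, 3.0] 45;
end [ 528.1 -318.5  249.9] [3.14e+00 1.00e-03 9.20e-02]
```

Emit:
play_rows --targets '[{"slide": [-30, 45, -2], "turn": [0, 0, 4], "hand": 45}, {"slide": [-26, 47, -2], "turn": [0, 0, 5], "hand": 45}, {"slide": [-22, 50, -2], "turn": [0, 0, 4], "hand": 45}, {"slide": [-19, 50, -2], "turn": [0, 0, 4], "hand": 45}, {"slide": [-15, 52, -3], "turn": [0, 0, 5], "hand": 45}]'

```text
clock: 0.72
eef_pos: [361.3, 414.2, 242.1]
tool_rot: [-3.141, 0.001, 0.892]
force: [0.5, -0.0, 0.6]
width: 45.6
```

Emit:
play_rows --targets '[{"slide": [-10, 53, -2], "turn": [0, 0, 4], "hand": 45}, {"slide": [-7, 54, -2], "turn": [0, 0, 4], "hand": 45}, {"slide": [-3, 54, -2], "turn": [0, 0, 5], "hand": 45}, {"slide": [2, 54, -2], "turn": [0, 0, 4], "hand": 45}, {"slide": [-27, 44, 0], "turn": [0, 0, 3], "hand": 45}]'

```text
clock: 1.35
eef_pos: [505.4, 197.4, 250.1]
tool_rot: [3.14, -0.002, 0.543]
force: [0.6, -1.0, -1.2]
width: 45.2
```

```bash
python3 - <<'E'
from plan import *
st()
plan([(528.5,-318.5,250,0.09,10,45)])
E
```

```text
1.35 [505.4 197.4 250.1] [ 3.14e+00 -2.00e-03  5.43e-01] F [ 0.6 -1.  -1.2] w 45.2 q [-0.61  0.46  0.27  1.8  -0.15  0.89  0.27]
[-25.0, 45.0, 0.0] [0.0, 0.0, 3.0] 45; [-22.0, 47.0, 0.0] [0.0, 0.0, 2.0] 45; [-21.0, 47.0, 0.0] [0.0, 0.0, 3.0] 45; [-18.0, 49.0, 0.0] [0.0, 0.0, 2.0] 45; [-16.0, 49.0, 0.0] [0.0, 0.0, 3.0] 45;
[-14.0, 49.0, 0.0] [0.0, 0.0, 3.0] 45; [-11.0, 51.0, 0.0] [0.0, 0.0, 2.0] 45; [-10.0, 51.0, 0.0] [0.0, 0.0, 3.0] 45; [-7.0, 51.0, 0.0] [0.0, 0.0, 2.0] 45; [-5.0, 51.0, 0.0] [0.0, 0.0, 3.0] 45;
end [ 528.1 -318.5  250.2] [ 3.141e+00 -2.000e-03  9.000e-02]
```

Emit:
play_rows --targets '[{"slide": [-25, 45, 0], "turn": [0, 0, 3], "hand": 45}, {"slide": [-22, 47, 0], "turn": [0, 0, 2], "hand": 45}, {"slide": [-21, 47, 0], "turn": [0, 0, 3], "hand": 45}, {"slide": [-18, 49, 0], "turn": [0, 0, 2], "hand": 45}, {"slide": [-16, 49, 0], "turn": [0, 0, 3], "hand": 45}]'

```text
clock: 1.98
eef_pos: [515.3, -60.9, 250.1]
tool_rot: [-3.141, 0.0, 0.318]
force: [-0.2, -0.7, 0.2]
width: 45.0
```

Emit:
play_rows --targets '[{"slide": [-14, 49, 0], "turn": [0, 0, 3], "hand": 45}, {"slide": [-11, 51, 0], "turn": [0, 0, 2], "hand": 45}, {"slide": [-10, 51, 0], "turn": [0, 0, 3], "hand": 45}, {"slide": [-7, 51, 0], "turn": [0, 0, 2], "hand": 45}, {"slide": [-5, 51, 0], "turn": [0, 0, 3], "hand": 45}]'

```text
clock: 2.6
eef_pos: [526.8, -318.3, 249.9]
tool_rot: [-3.141, 0.0, 0.091]
force: [1.3, -0.0, -0.1]
width: 45.2
```

Emit:
play_rows --targets '[{"slide": [0, 0, 0], "turn": [0, 0, 0], "hand": 45}, {"slide": [0, 0, 0], "turn": [0, 0, 0], "hand": 45}]'

```text
clock: 2.85
eef_pos: [526.9, -315.9, 249.6]
tool_rot: [-3.14, 0.001, 0.093]
force: [-0.7, 0.4, 0.2]
width: 45.0
```

```bash
python3 - <<'E'
from plan import *
im,d=get_image("scene"); cv2.imwrite("pics/s1.png",cv2.resize(im[120:260,150:300],None,fx=4,fy=4))
st()
plan([(528.5,-318.5,169,0.09,4,45)],.5)
E
```

```text
2.9 [ 527.2 -315.1  249.8] [-3.14e+00  1.00e-03  9.40e-02] F [-0.2  0.5 -0.3] w 45.2 q [ 0.24  0.59  0.41  1.61 -0.27  1.    0.83]
[0.0, 1.0, 20.0] [0.0, 0.0, 0.0] 45; [0.5, 1.0, 20.5] [0.0, 0.0, 0.0] 45; [0.0, 1.0, 20.0] [0.0, 0.0, 0.0] 45; [0.5, 0.5, 20.0] [0.0, 0.0, 0.0] 45;
end [ 528.5 -318.3  169.2] [-3.14e+00  1.00e-03  9.40e-02]
```

View pics/s1.png

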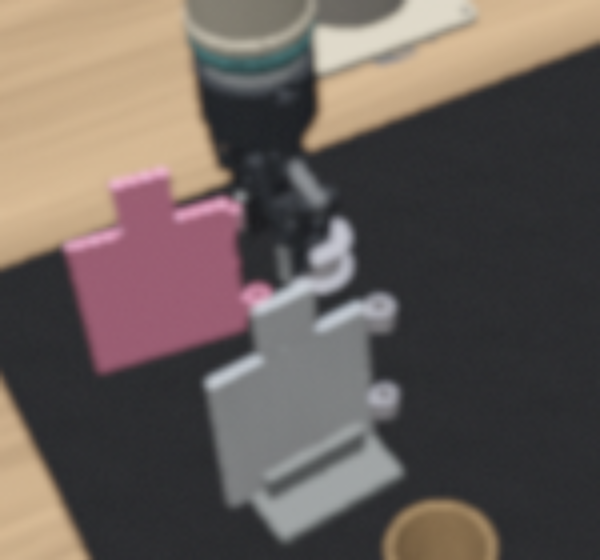

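The gripper at crop (290,220) straddles the plate of the grey door, whose top is at crop (285,285). I descend next.

Emit:
play_rows --targets '[{"slide": [0, 1, 20], "turn": [0, 0, 0], "hand": 45}, {"slide": [0.5, 1, 20], "turn": [0, 0, 0], "hand": 45}, {"slide": [0, 1, 20], "turn": [0, 0, 0], "hand": 45}, {"slide": [0.5, 0, 20], "turn": [0, 0, 0], "hand": 45}, {"slide": [0, 0, 0], "turn": [0, 0, 0], "hand": 45}]'

```text
clock: 3.52
eef_pos: [528.0, -317.1, 169.0]
tool_rot: [-3.139, 0.002, 0.095]
force: [-0.7, 0.4, -0.1]
width: 44.6
```

Emit:
play_rows --targets '[{"slide": [0, 0, 0], "turn": [0, 0, 0], "hand": 20}, {"slide": [0, 0, 0], "turn": [0, 0, 0], "hand": 14}, {"slide": [0, 0, 0], "turn": [0, 0, 0], "hand": 14}, {"slide": [0, 0, 0], "turn": [0, 0, 0], "hand": 14}]'

```text
clock: 4.03
eef_pos: [528.4, -319.9, 170.7]
tool_rot: [3.141, -0.0, 0.092]
force: [0.1, 0.7, 0.0]
width: 13.8
```

```bash
python3 - <<'E'
from plan import *
im,d=get_image("scene"); cv2.imwrite("pics/s2.png",cv2.resize(im[120:260,150:300],None,fx=4,fy=4))
im,d=get_image("top"); cv2.imwrite("pics/t2.png",cv2.resize(im[160:230,230:330],None,fx=6,fy=6))
st()
E
```

```text
4.12 [ 528.3 -319.9  170.4] [ 3.142 -0.     0.092] F [ 0.2  0.7 -0.2] w 13.5 q [ 0.27  0.68  0.37  1.68 -0.31  0.84  0.87]
```

View pics/s2.png

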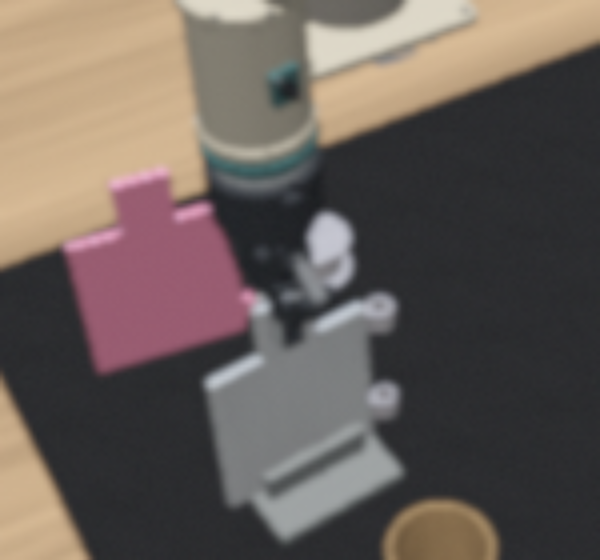

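View pics/t2.png

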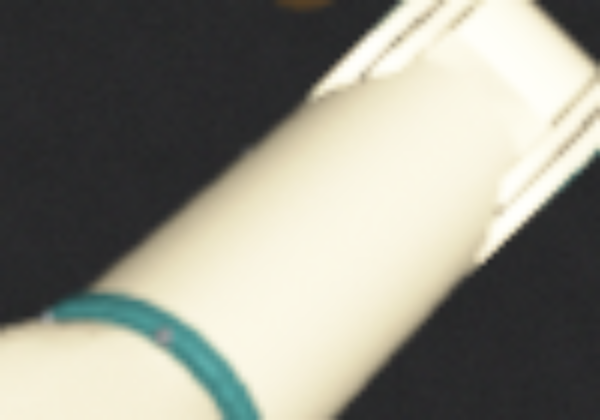

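The plate sits between the fingers at crop (285,310), so I close now.

Emit:
play_rows --targets '[{"slide": [0, 0, 0], "turn": [0, 0, 0], "hand": 0}, {"slide": [0, 0, 0], "turn": [0, 0, 0], "hand": 0}, {"slide": [0, 0, 0], "turn": [0, 0, 0], "hand": 0}, {"slide": [0, 0, 0], "turn": [0, 0, 0], "hand": 0}]'

```text
clock: 4.62
eef_pos: [528.5, -320.1, 170.5]
tool_rot: [3.141, -0.0, 0.092]
force: [-0.1, -0.5, 1.7]
width: 7.0
```

Emit:
play_rows --targets '[{"slide": [0, 0, -6], "turn": [0, 0, 0], "hand": 0}, {"slide": [0, 0, -10], "turn": [0, 0, 0], "hand": 0}, {"slide": [0, 0, -12], "turn": [0, 0, 0], "hand": 0}, {"slide": [0, 0, -12], "turn": [0, 0, 0], "hand": 0}, {"slide": [0, 0, -8], "turn": [0, 0, 0], "hand": 0}]'

```text
clock: 5.25
eef_pos: [528.6, -320.0, 219.5]
tool_rot: [3.141, -0.001, 0.092]
force: [0.2, 0.3, -3.3]
width: 7.6
```

Emit:
play_rows --targets '[{"slide": [0, 0, 0], "turn": [0, 0, 0], "hand": 0}, {"slide": [0, 0, 0], "turn": [0, 0, 0], "hand": 0}]'

```text
clock: 5.5
eef_pos: [528.1, -319.5, 218.0]
tool_rot: [-3.141, 0.001, 0.092]
force: [0.1, 0.2, -2.9]
width: 7.5
```

```bash
python3 - <<'E'
from plan import *
im,d=get_image("scene"); cv2.imwrite("pics/s3.png",cv2.resize(im[120:260,150:300],None,fx=4,fy=4)); np.save('/tmp/s3d.npy',d); cv2.imwrite('/tmp/s3.png',im)
st()
E
```

```text
5.55 [ 528.  -319.5  217.8] [-3.141e+00  1.000e-03  9.200e-02] F [-0.5  0.1 -2.8] w 7.3 q [ 0.26  0.62  0.4   1.64 -0.29  0.94  0.85]
```

View pics/s3.png

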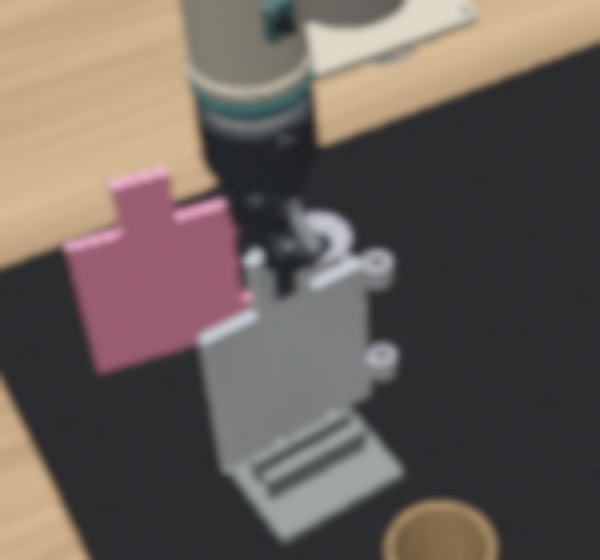

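The door is clear of the stand at crop (290,370), held upright with its knuckles at crop (378,262) and (382,355). I work out the knuckle position relative to the TCP, then move in front of the pins.

```bash
cat >> plan.py <<'E'
def panel(n,D,x0,x1,y0,y1,z0,z1):
    W=cloud(n,D); m=(W[...,0]>x0)&(W[...,0]<x1)&(W[...,1]>y0)&(W[...,1]<y1)&(W[...,2]>z0)&(W[...,2]<z1); return W[m],m
E
python3 - <<'E'
from plan import *
D=np.load('/tmp/s3d.npy')
P,m=panel('scene',D,490,570,-400,-245,70,195)
# plane fit by svd, robust
Q=P.copy()
for _ in range(4):
    c=Q.mean(0); u,s,v=np.linalg.svd(Q-c,full_matrices=False); nn=v[2]*np.sign(v[2][0]); r=(P-c)@nn; Q=P[abs(r-np.median(r))<3]
print('plane n',nn.round(4),'yaw',np.arctan2(nn[1],nn[0]).round(4),'tilt',np.arcsin(nn[2]).round(4),'x at y-319,z150',(c[0]-(nn[1]*(-319-c[1])+nn[2]*(150-c[2]))/nn[0]).round(1))
for lo,hi in((188,201),(83,97)):
    P,m=panel('scene',D,490,560,-252,-215,lo,hi); print(len(P),P.min(0).round(1),P.max(0).round(1),P.mean(0).round(1)); v,u=np.nonzero(m); print(u.min(),u.max(),v.min(),v.max())
im=cv2.imread('/tmp/s3.png'); cv2.imwrite('pics/k3.png',cv2.resize(im[175:225,225:265],None,fx=12,fy=12,interpolation=cv2.INTER_NEAREST))
K=np.array([528.-79*np.sin(.092),-318.8+79*np.cos(.092)]); print(K, proj('scene',[[*K,197.5],[*K,92.5],[*K,177.5],[*K,72.5]]).round(1))
pin=[478.7,66.4]; print('pins',proj('scene',[[*pin,z] for z in(154,130,49,25)]).round(1))
im=cv2.imread('/tmp/scene.png'); cv2.imwrite('pics/p3.png',cv2.resize(im[145:205,310:350],None,fx=10,fy=10,interpolation=cv2.INTER_NEAREST))
plan([(500,-81,218,0.09,8,0)])
E
```

```text
plane n [0.9957 0.0923 0.0038] yaw 0.0925 tilt 0.0038 x at y-319,z150 532.7
41 [ 512.9 -250.2  188.1] [ 533.1 -230.2  198.8] [ 523.5 -240.3  193.8]
240 247 183 189
33 [ 510.7 -250.4   83. ] [ 532.4 -230.6   93.2] [ 523.4 -241.    89. ]
242 247 206 212
[ 520.74224839 -240.13409225] [[243.1 184.5]
 [244.2 207.9]
 [243.3 189.2]
 [244.4 212. ]]
pins [[319.7 151.8]
 [318.9 157.2]
 [316.3 174.4]
 [315.6 179.2]]
[-1.0, -30.0, 0.0] [0.0, 0.0, 0.0] 0; [0.0, -30.0, 0.0] [0.0, 0.0, 0.0] 0; [-1.0, -30.0, 0.0] [0.0, 0.0, 0.0] 0; [-1.0, -30.0, 0.0] [0.0, 0.0, 0.0] 0; [-1.0, -30.0, 0.0] [0.0, 0.0, 0.0] 0;
[0.0, -30.0, 0.0] [0.0, 0.0, 0.0] 0; [-1.0, -30.0, 0.0] [0.0, 0.0, 0.0] 0; [-1.0, -30.0, 0.0] [0.0, 0.0, 0.0] 0;
end [500.  -81.1 218. ] [-3.141e+00  1.000e-03  9.200e-02]
```

View pics/k3.png

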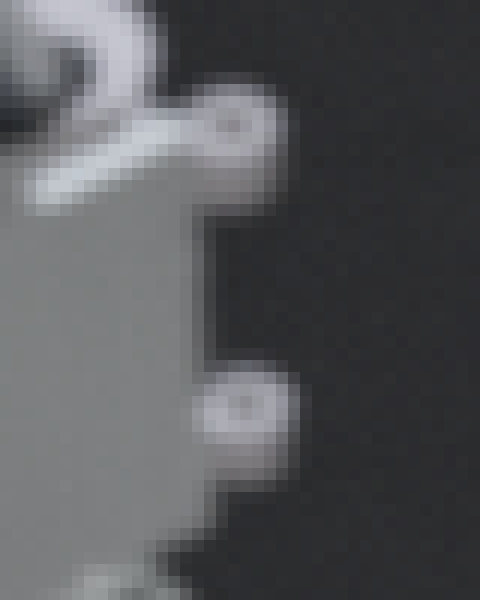

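View pics/p3.png

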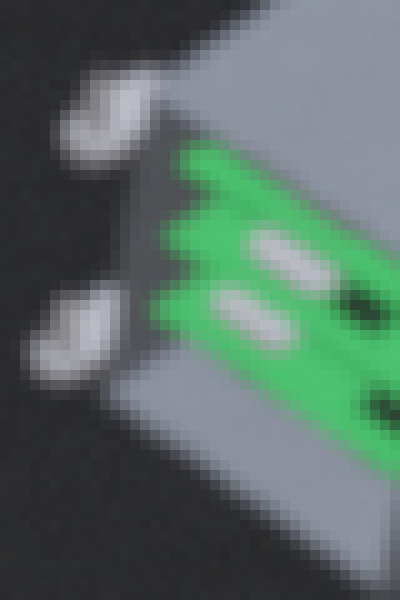

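```bash
python3 - <<'E'
from plan import *
im=cv2.imread('/tmp/top.png'); cv2.imwrite('pics/p4.png',cv2.resize(im[195:225,160:200],None,fx=16,fy=16,interpolation=cv2.INTER_NEAREST))
pin=[478.7,66.4]; print('pins top',proj('top',[[*pin,z] for z in(154,130,49,25)]).round(1))
im=cv2.imread('/tmp/scene.png'); cv2.imwrite('pics/p5.png',cv2.resize(im[145:190,308:335],None,fx=13,fy=13,interpolation=cv2.INTER_CUBIC))
c=np.array([542.2,147.4]);a=1.781;X=np.array([np.cos(a),np.sin(a)]);Y=np.array([-X[1],X[0]])
for n in('top','scene'):
  print(n,'cab top corners',proj(n,[[*(c+sx*60*X+sy*65*Y),155] for sx,sy in((-1,-1),(-1,1),(1,1),(1,-1))]).round(1).tolist())
E
```

```text
pins top [[176.2 206.3]
 [177.8 206.8]
 [182.7 208.3]
 [184.  208.7]]
top cab top corners [[167.2, 164.6], [173.6, 202.5], [137.9, 209.4], [131.9, 171.4]]
scene cab top corners [[355.6, 173.7], [324.1, 152.9], [347.7, 137.1], [379.1, 156.2]]
```

View pics/p4.png

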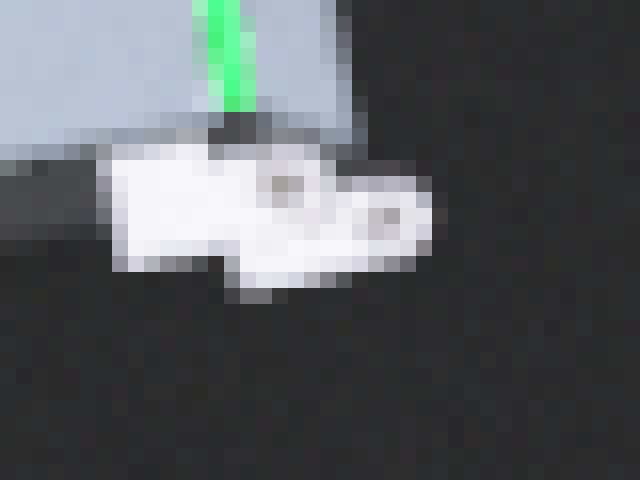

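View pics/p5.png

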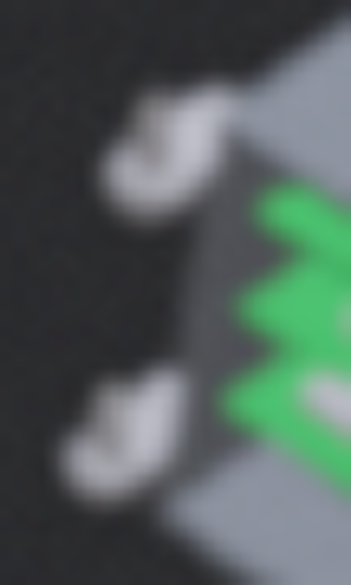

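Emit:
play_rows --targets '[{"slide": [0, -20, 0], "turn": [0, 0, 0], "hand": 0}, {"slide": [-1, -30, 0], "turn": [0, 0, 0], "hand": 0}, {"slide": [-1, -40, 0], "turn": [0, 0, 0], "hand": 0}, {"slide": [-1, -40, 0], "turn": [0, 0, 0], "hand": 0}, {"slide": [-1, -40, 0], "turn": [0, 0, 0], "hand": 0}]'

```text
clock: 6.18
eef_pos: [507.9, -147.8, 218.0]
tool_rot: [-3.14, 0.001, 0.093]
force: [0.5, 0.7, -3.1]
width: 7.4
```

Emit:
play_rows --targets '[{"slide": [-1, -40, 0], "turn": [0, 0, 0], "hand": 0}, {"slide": [-1, -20, 0], "turn": [0, 0, 0], "hand": 0}, {"slide": [0, -10, 0], "turn": [0, 0, 0], "hand": 0}, {"slide": [0, 0, 0], "turn": [0, 0, 0], "hand": 0}, {"slide": [0, 0, 0], "turn": [0, 0, 0], "hand": 0}]'

```text
clock: 6.8
eef_pos: [500.3, -82.4, 218.4]
tool_rot: [3.141, -0.0, 0.091]
force: [0.0, 0.1, -2.6]
width: 7.4
```

```bash
python3 - <<'E'
from plan import *
for n in('scene','top'):
    im,d=get_image(n); cv2.imwrite(f"/tmp/{n}4.png",im); np.save(f'/tmp/{n}4d.npy',d)
    x,y,w,h=(250,120,120,90) if n=='scene' else (130,130,120,90)
    cv2.imwrite(f"pics/{n}4.png",cv2.resize(im[y:y+h,x:x+w],None,fx=6,fy=6,interpolation=cv2.INTER_CUBIC))
st()
E
```

```text
6.9 [500.3 -82.6 218.3] [ 3.141 -0.     0.09 ] F [-0.1 -0.4 -3. ] w 7.3 q [-0.19  0.47  0.42  1.93 -0.27  0.79  0.48]
```

View pics/scene4.png

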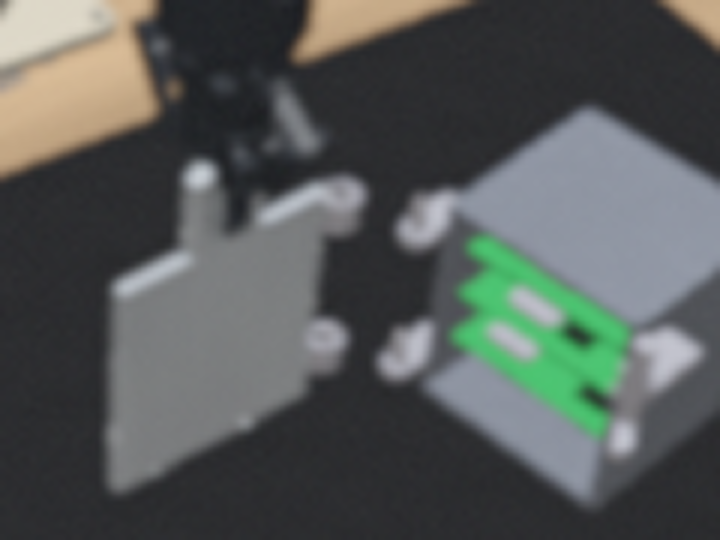

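View pics/top4.png

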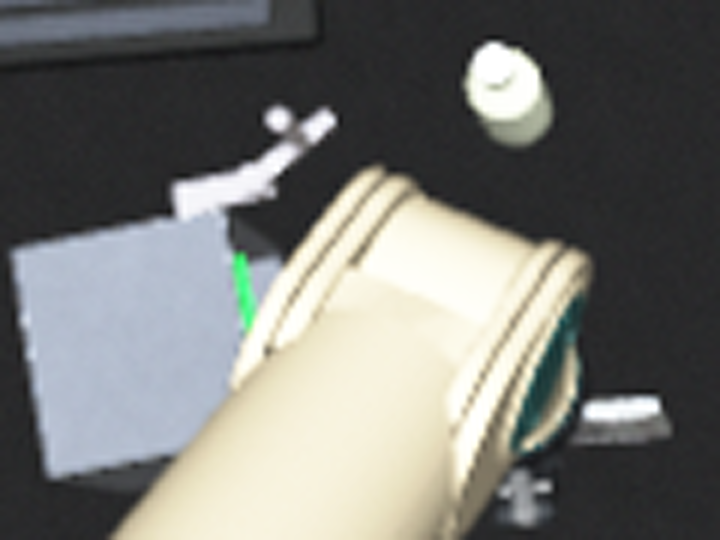

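```bash
python3 - <<'E'
from plan import *
im=cv2.imread('/tmp/scene4.png'); cv2.imwrite('pics/k4.png',cv2.resize(im[143:188,294:326],None,fx=13,fy=13,interpolation=cv2.INTER_CUBIC))
D=np.load('/tmp/scene4d.npy')
P,m=panel('scene',D,470,540,-150,-5,70,195)
Q=P.copy()
for _ in range(4):
    c=Q.mean(0); u,s,v=np.linalg.svd(Q-c,full_matrices=False); nn=v[2]*np.sign(v[2][0]); r=(P-c)@nn; Q=P[abs(r-np.median(r))<3]
print('plane n',nn.round(4),'yaw',np.arctan2(nn[1],nn[0]).round(4),'x at grip -82.6',(c[0]-(nn[1]*(-82.6-c[1])+nn[2]*(150-c[2]))/nn[0]).round(1),len(Q))
s=(Q-c)@[-nn[1],nn[0],0]; print('y extents',c[1]+np.percentile(s,[0,1,99,100]))
print('casts',onz('scene',307.1,151.75,197.9).round(1),onz('scene',304.1,175.6,92.9).round(1))
K=np.array([500.3-79*np.sin(.091),-82.2+79*np.cos(.091)]); print('pred',K,proj('scene',[[*K,197.9],[*K,92.9]]).round(1))
for lo,hi,zt in((178,201,197.9),(73,97,92.9)):
    P,m=panel('scene',D,470,530,-8,30,lo,hi); print(len(P),P.min(0).round(1),P.max(0).round(1))
    T=P[P[:,2]>zt-3]; print(' top',len(T),T.mean(0).round(1),T.min(0).round(1),T.max(0).round(1),cv2.minEnclosingCircle(T[:,:2].astype(np.float32)))
# pins shoulder/bracket points: closest (cabinet -x) rounding
D0=np.load('/tmp/scene_d.npy')
a=1.781;X=np.array([np.cos(a),np.sin(a)]);Y=np.array([-X[1],X[0]]);c0=np.array([542.2,147.4])
for n in('scene','top'):
  W=cloud(n,np.load(f'/tmp/{n}_d.npy')); L=np.stack([(W[...,:2]-c0)@X,(W[...,:2]-c0)@Y,W[...,2]],-1)
  for lo,hi in((127,133),(22,28),(134,157),(29,51)):
    m=(L[...,0]>-90)&(L[...,0]<-45)&(L[...,1]>66)&(L[...,1]<95)&(L[...,2]>lo)&(L[...,2]<hi); P=L[m]
    print(n,lo,len(P),'x',np.percentile(P[:,0],[0,10,50,90]).round(1),'y',np.percentile(P[:,1],[0,10,50,90,100]).round(1))
E
```

```text
plane n [0.9958 0.0912 0.0016] yaw 0.0914 x at grip -82.6 504.9 899
y extents [-147.95594611 -145.83982858   -9.22136435   -4.97280352]
casts [496.6  -0.6 197.9] [496.7  -1.4  92.9]
pred [493.12091791  -3.52687384] [[305.7 151.4]
 [303.  175.2]]
31 [484.7  -7.8 179. ] [507.3   5.4 199.2]
 top 11 [494.8  -1.  197.2] [487.8  -7.8 195.1] [505.1   5.4 199.2] ((496.6273193359375, -2.303556203842163), 9.609415054321289)
28 [483.   -7.9  73.9] [505.7   7.1  93.1]
 top 7 [4.949e+02 1.000e-01 9.140e+01] [486.5  -7.6  90.2] [503.5   7.1  93.1] ((494.5432434082031, -1.765699028968811), 8.934585571289062)
scene 127 21 x [-76.  -74.6 -64.9 -49.6] y [69.5 71.4 75.5 83.7 85. ]
scene 22 15 x [-74.5 -73.5 -58.  -48.4] y [69.5 71.7 76.8 84.9 87.4]
scene 134 12 x [-72.9 -72.7 -69.1 -67.2] y [74.6 74.6 75.9 80.5 81.2]
scene 29 12 x [-74.  -71.1 -69.7 -67. ] y [72.9 73.4 77.  79.6 80.7]
top 127 34 x [-74.1 -72.2 -58.2 -47.7] y [69.2 72.1 80.2 85.7 87.1]
top 22 14 x [-70.7 -64.8 -57.6 -50.1] y [71.1 73.7 82.4 86.8 88.2]
top 134 9 x [-70.4 -69.3 -65.  -52.6] y [70.6 73.6 78.3 82.8 87.7]
top 29 11 x [-74.7 -74.  -69.4 -47.2] y [77.3 77.7 81.6 85.5 87.8]
```

View pics/k4.png

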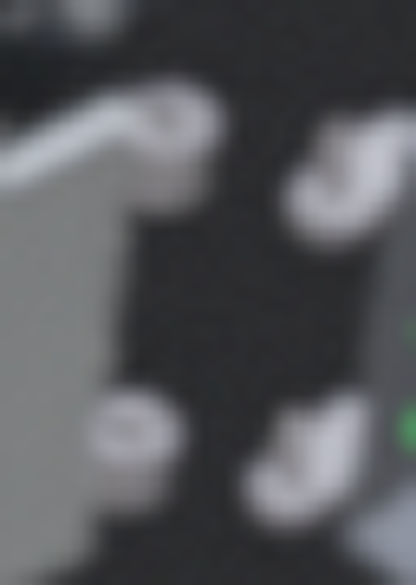

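The pins, at crop (335,170) and (290,450), and the rings, at crop (170,118) and (130,432), are measured in the same view. I bring the knuckles in level over the pins, about 48 mm raised, then compare again.

Emit:
play_rows --targets '[{"slide": [-2, -15, 0], "turn": [0, 0, 0], "hand": 0}, {"slide": [-3, -20, 0], "turn": [0, 0, 0], "hand": 0}, {"slide": [-3, -20, 0], "turn": [0, 0, 0], "hand": 0}, {"slide": [-2, -15, 0], "turn": [0, 0, 0], "hand": 0}, {"slide": [0, 0, 0], "turn": [0, 0, 0], "hand": 0}]'

```text
clock: 7.52
eef_pos: [483.6, -11.3, 218.3]
tool_rot: [-3.141, 0.0, 0.094]
force: [-0.3, 0.6, -2.7]
width: 7.4
```

Emit:
play_rows --targets '[{"slide": [0, 0, 0], "turn": [0, 0, 0], "hand": 0}, {"slide": [0, 0, 0], "turn": [0, 0, 0], "hand": 0}]'

```text
clock: 7.78
eef_pos: [484.0, -13.4, 218.4]
tool_rot: [3.141, -0.0, 0.091]
force: [0.4, 0.2, -3.2]
width: 7.2
```

```bash
python3 - <<'E'
from plan import *
n='scene'
im,d=get_image(n); cv2.imwrite(f"/tmp/{n}5.png",im); np.save(f'/tmp/{n}5d.npy',d)
cv2.imwrite(f"pics/{n}5.png",cv2.resize(im[135:190,300:340],None,fx=10,fy=10,interpolation=cv2.INTER_CUBIC))
im,d=get_image('top');x,y,w,h=(130,150,100,75); cv2.imwrite(f"pics/top5.png",cv2.resize(im[y:y+h,x:x+w],None,fx=6,fy=6,interpolation=cv2.INTER_CUBIC))
st()
p=read_state()['eef_pos']; z0=p[2]-170.4
pin=[478.7,66.4]
print('pins+ring if aligned',proj('scene',[[*pin,z] for z in(150+z0,130+z0,154,130,45+z0,25+z0,49,25)]).round(1).tolist())
E
```

```text
7.88 [483.9 -13.2 218.3] [ 3.141 -0.     0.091] F [-0.2 -0.  -2.5] w 7.2 q [-0.34  0.44  0.43  1.99 -0.26  0.76  0.34]
pins+ring if aligned [[321.2, 141.5], [320.5, 146.3], [319.7, 151.8], [318.9, 157.2], [317.6, 165.3], [317.0, 169.5], [316.3, 174.4], [315.6, 179.2]]
```

View pics/scene5.png

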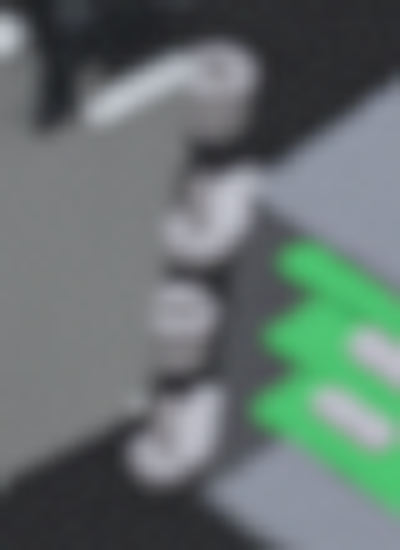

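View pics/top5.png

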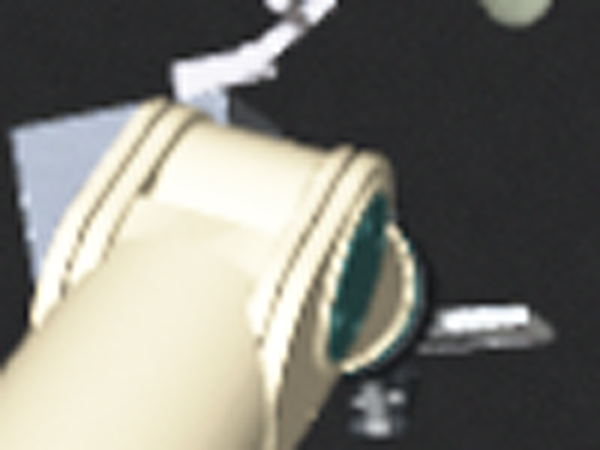

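The upper ring centre is at about (321.8,141.4) and the lower at (318.0,165.4). If aligned they would be at (321.2,141.5) and (317.6,165.3), so they are about 1.4 mm off. I correct by about 1 mm and go down to just above the pin tips.

Emit:
play_rows --targets '[{"slide": [-0.5, 0.5, 5], "turn": [0, 0, 0], "hand": 0}, {"slide": [-0.5, 0.5, 8], "turn": [0, 0, 0], "hand": 0}, {"slide": [0, 0, 7], "turn": [0, 0, 0], "hand": 0}, {"slide": [0, 0, 0], "turn": [0, 0, 0], "hand": 0}, {"slide": [0, 0, 0], "turn": [0, 0, 0], "hand": 0}]'

```text
clock: 8.5
eef_pos: [483.0, -13.7, 198.3]
tool_rot: [3.142, 0.0, 0.092]
force: [0.2, 0.3, -2.3]
width: 7.2
```

```bash
python3 - <<'E'
from plan import *
n='scene'
im,d=get_image(n); cv2.imwrite(f"/tmp/{n}6.png",im); np.save(f'/tmp/{n}6d.npy',d)
cv2.imwrite(f"pics/{n}6.png",cv2.resize(im[135:190,300:340],None,fx=10,fy=10,interpolation=cv2.INTER_CUBIC))
st()
p=read_state()['eef_pos']; z0=p[2]-170.4
pin=[478.7,66.4]
print('if aligned',proj('scene',[[*pin,z] for z in(150+z0,130+z0,154,130,45+z0,25+z0,49,25)]).round(1).tolist())
E
```

```text
8.55 [483.1 -13.7 198.4] [ 3.142 -0.     0.092] F [ 0.3 -0.4 -2.1] w 7.5 q [-0.32  0.47  0.41  2.02 -0.28  0.71  0.36]
if aligned [[320.5, 146.3], [319.8, 150.9], [319.7, 151.8], [318.9, 157.2], [317.0, 169.5], [316.4, 173.6], [316.3, 174.4], [315.6, 179.2]]
```

View pics/scene6.png

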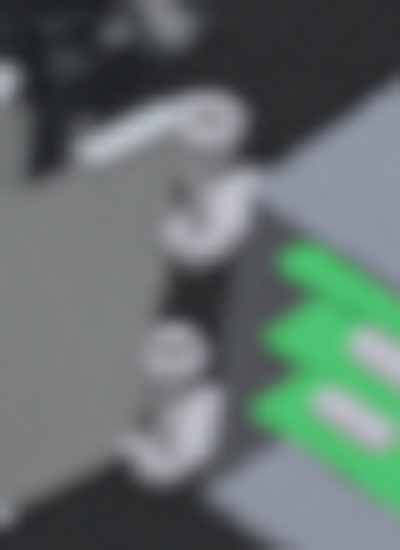

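The rings at (320.8,146.3) and (317.1,169.4) now match the aligned values of (320.5,146.3) and (317.0,169.5). I lower gently, watching the force.

Emit:
play_rows --targets '[{"slide": [0, 0, 3], "turn": [0, 0, 0], "hand": 0}, {"slide": [0, 0, 3], "turn": [0, 0, 0], "hand": 0}, {"slide": [0, 0, 3], "turn": [0, 0, 0], "hand": 0}, {"slide": [0, 0, 0], "turn": [0, 0, 0], "hand": 0}]'

```text
clock: 9.05
eef_pos: [483.0, -13.7, 189.1]
tool_rot: [-3.142, 0.0, 0.092]
force: [0.3, 0.1, -2.6]
width: 7.5
```

Emit:
play_rows --targets '[{"slide": [0, 0, 3], "turn": [0, 0, 0], "hand": 0}, {"slide": [0, 0, 3], "turn": [0, 0, 0], "hand": 0}, {"slide": [0, 0, 0], "turn": [0, 0, 0], "hand": 0}]'

```text
clock: 9.43
eef_pos: [483.6, -13.8, 183.3]
tool_rot: [3.141, -0.001, 0.092]
force: [2.4, -0.1, -2.8]
width: 7.4
```

```bash
python3 - <<'E'
from plan import *
n='scene'
im,d=get_image(n)
cv2.imwrite(f"pics/{n}7.png",cv2.resize(im[135:190,290:340],None,fx=10,fy=10,interpolation=cv2.INTER_CUBIC))
st()
E
```

```text
9.47 [483.6 -13.8 183.3] [ 3.141e+00 -1.000e-03  9.200e-02] F [ 3.   0.2 -3.5] w 7.3 q [-0.31  0.49  0.4   2.03 -0.3   0.67  0.37]
```

View pics/scene7.png

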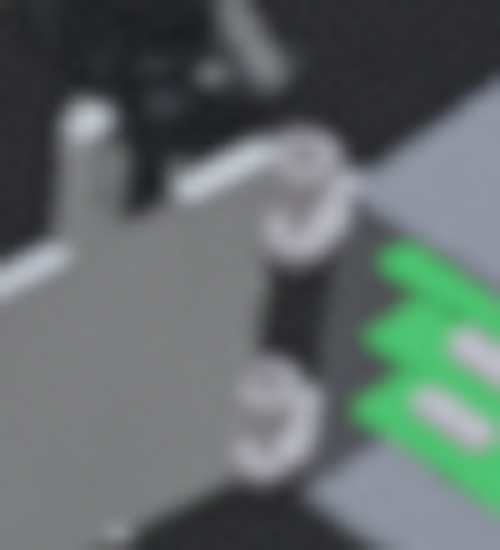

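The lower bore is round its pin at crop (275,400). The force is a slight +x 3 N, so I ease +x by 1 mm while lowering.

Emit:
play_rows --targets '[{"slide": [1, 0, 2], "turn": [0, 0, 0], "hand": 0}, {"slide": [0, 0, 3], "turn": [0, 0, 0], "hand": 0}, {"slide": [0, 0, 3], "turn": [0, 0, 0], "hand": 0}, {"slide": [0, 0, 0], "turn": [0, 0, 0], "hand": 0}]'

```text
clock: 9.98
eef_pos: [483.9, -13.6, 175.0]
tool_rot: [3.142, 0.0, 0.092]
force: [1.8, -0.8, -3.2]
width: 7.4
```

Emit:
play_rows --targets '[{"slide": [0.5, 0, 2], "turn": [0, 0, 0], "hand": 0}, {"slide": [0, 0, 2], "turn": [0, 0, 0], "hand": 0}, {"slide": [0, 0, 1], "turn": [0, 0, 0], "hand": 0}, {"slide": [0, 0, 0], "turn": [0, 0, 0], "hand": 0}]'

```text
clock: 10.48
eef_pos: [484.4, -13.6, 170.4]
tool_rot: [-3.142, 0.0, 0.092]
force: [0.7, -1.4, -0.0]
width: 7.4
```

```bash
python3 - <<'E'
from plan import *
n='scene'
im,d=get_image(n)
cv2.imwrite(f"pics/{n}8.png",cv2.resize(im[135:195,270:340],None,fx=9,fy=9,interpolation=cv2.INTER_CUBIC))
st()
E
```

```text
10.53 [484.4 -13.6 170.4] [-3.142  0.     0.092] F [ 0.2 -0.4 -0.2] w 7.1 q [-0.3   0.51  0.38  2.04 -0.31  0.64  0.39]
```

View pics/scene8.png

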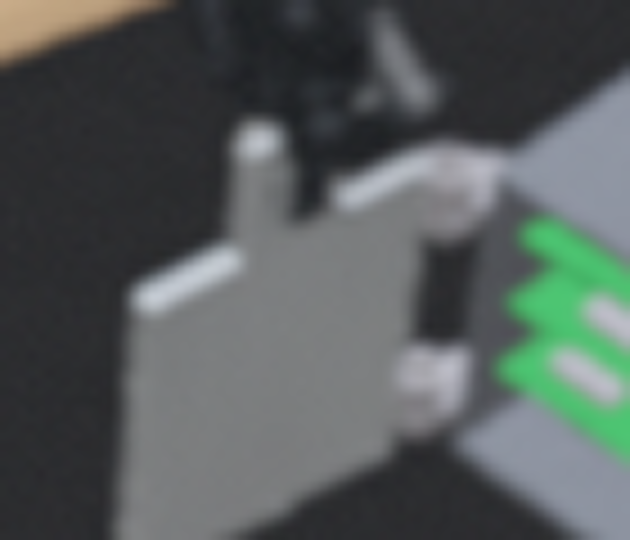

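The force has gone from -3 N (carrying) to about 0 at TCP z 170.4, the height of the grasp in the stand. So the weight rests on the shoulders, and the picture shows both rings seated at crop (455,190) and (425,390). I swing along the arc about the pin in 6° rows.

Emit:
play_rows --targets '[{"slide": [0, 0, 0.5], "turn": [0, 0, 0], "hand": 0}, {"slide": [0, 0, 0], "turn": [0, 0, 0], "hand": 0}, {"slide": [4, 0, 0], "turn": [0, 0, -3], "hand": 0}, {"slide": [8.5, -0.5, 0], "turn": [0, 0, -6], "hand": 0}, {"slide": [8.5, -0.5, 0], "turn": [0, 0, -6], "hand": 0}]'

```text
clock: 11.15
eef_pos: [505.5, -9.2, 170.2]
tool_rot: [3.141, -0.001, 0.357]
force: [0.1, -1.6, 3.6]
width: 6.9
```

```bash
cat >> plan.py <<'E'
def arc(C=(477.7,66.3),r=(0.5,80)):
    s=read_state(); y=s['tool_rot'][2]; p=s['eef_pos']
    R=np.array([[np.cos(y),-np.sin(y)],[np.sin(y),np.cos(y)]]); k=p[:2]+R@np.array(r)
    F=np.array(s['force'][:2])@R; print('knuckle by TCP',k.round(1),'to go',round(np.degrees(1.781-y),1),'F door axes',F.round(1),'tau z',round(float(s['torque'][2]),2))
E
python3 - <<'E'
from plan import *
st();arc()
E
```

```text
11.15 [505.5  -9.2 170.2] [ 3.141e+00 -1.000e-03  3.570e-01] F [ 0.1 -1.6  3.6] w 6.9 q [-0.25  0.53  0.31  1.99 -0.25  0.66  0.57]
knuckle by TCP [478.1  66. ] to go 81.6 F door axes [-0.5 -1.6] tau z 0.02
```

Forces are tiny, so I continue. About 81° remain.

Emit:
play_rows --targets '[{"slide": [8.5, -0.5, 0], "turn": [0, 0, -6], "hand": 0}, {"slide": [8.5, -0.5, 0], "turn": [0, 0, -6], "hand": 0}, {"slide": [8.5, -0.5, 0], "turn": [0, 0, -6], "hand": 0}, {"slide": [8.5, -0.5, 0], "turn": [0, 0, -6], "hand": 0}, {"slide": [8.5, -0.5, 0], "turn": [0, 0, -6], "hand": 0}]'

```text
clock: 11.78
eef_pos: [540.1, 15.5, 170.3]
tool_rot: [3.14, -0.001, 0.881]
force: [2.2, -1.6, 3.2]
width: 6.9
```

```bash
python3 - <<'E'
from plan import *
st();arc()
E
```

```text
11.78 [540.1  15.5 170.3] [ 3.14e+00 -1.00e-03  8.81e-01] F [ 2.2 -1.6  3.2] w 6.9 q [-0.18  0.56  0.15  1.89 -0.13  0.7   0.92]
knuckle by TCP [478.7  66.9] to go 51.6 F door axes [ 0.1 -2.7] tau z 0.01
```

Emit:
play_rows --targets '[{"slide": [8.5, 0, 0], "turn": [0, 0, -6], "hand": 0}, {"slide": [8.5, 0, 0], "turn": [0, 0, -6], "hand": 0}, {"slide": [8.5, -0.5, 0], "turn": [0, 0, -6], "hand": 0}, {"slide": [8.5, -0.5, 0], "turn": [0, 0, -6], "hand": 0}, {"slide": [8.5, -0.5, 0], "turn": [0, 0, -6], "hand": 0}]'

```text
clock: 12.4
eef_pos: [558.0, 53.5, 170.3]
tool_rot: [3.14, -0.0, 1.405]
force: [1.4, -0.9, 3.0]
width: 7.2
```

```bash
python3 - <<'E'
from plan import *
st();arc()
E
```

```text
12.4 [558.   53.5 170.3] [ 3.14  -0.     1.405] F [ 1.4 -0.9  3. ] w 7.2 q [-0.15  0.58  0.01  1.84 -0.    0.73  1.26]
knuckle by TCP [479.2  67.3] to go 21.6 F door axes [-0.7 -1.6] tau z 0.01
```

Emit:
play_rows --targets '[{"slide": [8.5, 0, 0], "turn": [0, 0, -6], "hand": 0}, {"slide": [8.5, 0, 0], "turn": [0, 0, -6], "hand": 0}, {"slide": [7, -0.5, 0], "turn": [0, 0, -5], "hand": 0}, {"slide": [0, 0, 0], "turn": [0, 0, 0], "hand": 0}]'

```text
clock: 12.9
eef_pos: [558.8, 77.5, 170.2]
tool_rot: [3.141, 0.0, 1.698]
force: [0.9, -0.0, 3.9]
width: 7.0
```

```bash
python3 - <<'E'
from plan import *
n='scene'
im,d=get_image(n); np.save('/tmp/s9d.npy',d)
cv2.imwrite(f"pics/{n}9.png",cv2.resize(im[115:215,290:400],None,fx=6,fy=6,interpolation=cv2.INTER_CUBIC))
st();arc()
P,m=panel('scene',d,440,680,0,180,60,150)
a=1.781;X=np.array([np.cos(a),np.sin(a)]);Y=np.array([-X[1],X[0]]);c0=np.array([542.2,147.4])
L=np.c_[(P[:,:2]-c0)@X,(P[:,:2]-c0)@Y,P[:,2]]; Q=L[(L[:,0]<-50)&(L[:,0]>-95)&(abs(L[:,1])<60)]
print(len(Q),np.polyfit(Q[:,1],Q[:,0],1).round(4))
E
```

```text
12.95 [558.8  77.3 170.2] [ 3.141 -0.     1.696] F [ 1.6 -0.4  3.8] w 7.3 q [-0.14  0.58 -0.08  1.82  0.06  0.74  1.45]
knuckle by TCP [479.4  67.8] to go 4.8 F door axes [-0.6 -1.6] tau z 0.04
608 [ 6.77000e-02 -7.77078e+01]
```

View pics/scene9.png

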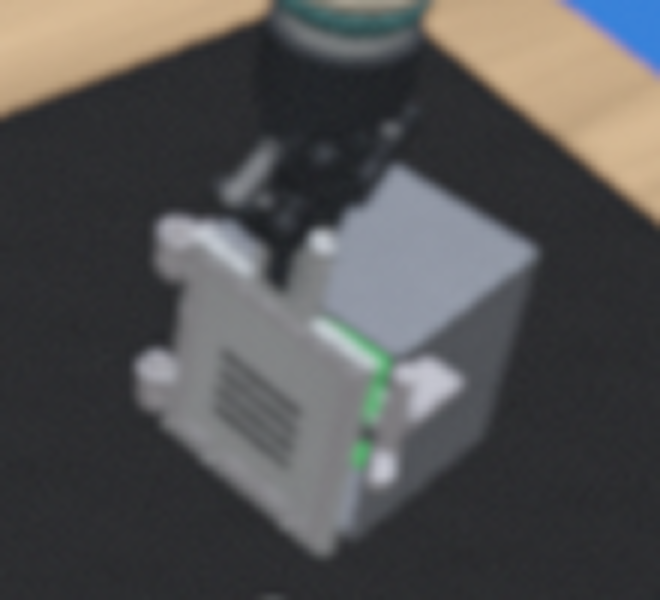

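Emit:
play_rows --targets '[{"slide": [3, 0, 0], "turn": [0, 0, -2], "hand": 0}, {"slide": [2.5, 0, 0], "turn": [0, 0, -2], "hand": 0}, {"slide": [0.5, 0, 0], "turn": [0, 0, -0.5], "hand": 0}, {"slide": [0, 0, 0], "turn": [0, 0, 0], "hand": 0}]'

```text
clock: 13.45
eef_pos: [557.9, 83.5, 170.1]
tool_rot: [3.141, -0.0, 1.777]
force: [1.8, 0.3, 4.9]
width: 7.5
```

```bash
cat >> plan.py <<'E'
def face(d):
    P,m=panel('scene',d,440,680,0,180,60,150)
    a=1.781;X=np.array([np.cos(a),np.sin(a)]);Y=np.array([-X[1],X[0]]);c0=np.array([542.2,147.4])
    L=np.c_[(P[:,:2]-c0)@X,(P[:,:2]-c0)@Y,P[:,2]]; Q=L[(L[:,0]<-50)&(L[:,0]>-95)&(abs(L[:,1])<60)]
    print('face slope, x',len(Q),np.polyfit(Q[:,1],Q[:,0],1).round(4))
E
python3 - <<'E'
from plan import *
n='scene'
im,d=get_image(n); np.save('/tmp/s10d.npy',d)
cv2.imwrite(f"pics/{n}10.png",cv2.resize(im[115:215,290:400],None,fx=6,fy=6,interpolation=cv2.INTER_CUBIC))
st();arc();face(d)
E
```

```text
13.5 [557.9  83.5 170.1] [ 3.141 -0.     1.777] F [ 1.7 -0.2  4.7] w 7.3 q [-0.13  0.58 -0.1   1.82  0.08  0.74  1.5 ]
knuckle by TCP [479.5  67.6] to go 0.2 F door axes [-0.6 -1.6] tau z -0.03
face slope, x 629 [ 3.00000e-04 -7.19034e+01]
```

View pics/scene10.png

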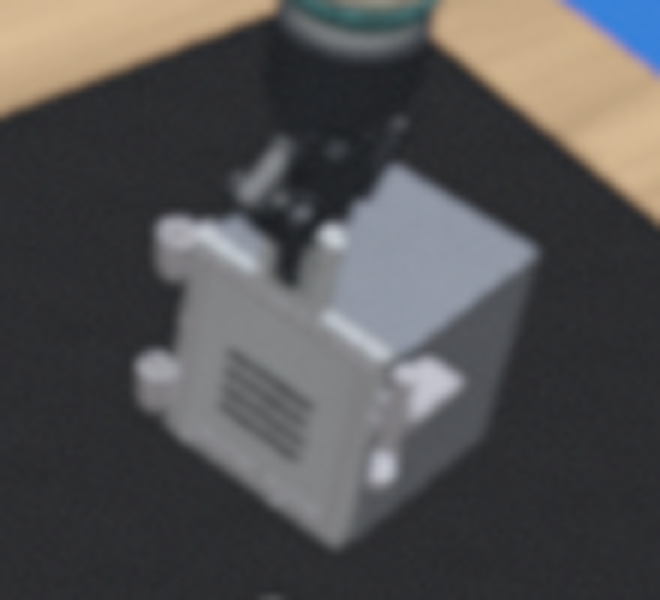

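The door is shut and parallel: face slope 0.0003, and TCP local x -65.8 against -66. I release and go up.

Emit:
play_rows --targets '[{"slide": [0, 0, 0], "turn": [0, 0, 0], "hand": 12}, {"slide": [0, 0, 0], "turn": [0, 0, 0], "hand": 25}, {"slide": [0, 0, 0], "turn": [0, 0, 0], "hand": 30}, {"slide": [0, 0, -2], "turn": [0, 0, 0], "hand": 30}, {"slide": [0, 0, -8], "turn": [0, 0, 0], "hand": 30}]'

```text
clock: 14.12
eef_pos: [557.2, 83.1, 179.7]
tool_rot: [-3.14, -0.0, 1.776]
force: [-0.4, 0.5, 1.1]
width: 30.1
```

Emit:
play_rows --targets '[{"slide": [0, 0, -20], "turn": [0, 0, 0], "hand": 30}, {"slide": [0, 0, -25], "turn": [0, 0, 0], "hand": 30}, {"slide": [0, 0, -25], "turn": [0, 0, 0], "hand": 30}, {"slide": [0, 0, 0], "turn": [0, 0, 0], "hand": 0}]'

```text
clock: 14.62
eef_pos: [559.1, 83.5, 252.1]
tool_rot: [3.137, 0.0, 1.776]
force: [0.2, 0.3, 0.6]
width: 13.1
```

```bash
python3 - <<'E'
from plan import *
for n in('scene','top'):
    im,d=get_image(n); np.save(f'/tmp/{n}11d.npy',d); cv2.imwrite(f'/tmp/{n}11.png',im)
    x,y,w,h=(290,115,110,100) if n=='scene' else (120,130,100,90)
    cv2.imwrite(f"pics/{n}11.png",cv2.resize(im[y:y+h,x:x+w],None,fx=6,fy=6,interpolation=cv2.INTER_CUBIC))
    if n=='scene': face(d)
st()
a=1.781;X=np.array([np.cos(a),np.sin(a)]);Y=np.array([-X[1],X[0]]);c0=np.array([542.2,147.4])
piv=c0-78*X-80*Y; print('pivot',piv)
for q in (0,.5,1,1.5,2.09):
    # 0: forward(-x) and 30deg outward(-y); clockwise
    th=np.pi+np.radians(30)-q; dl=np.array([np.cos(th),np.sin(th)]); pg=piv+34*(dl[0]*X+dl[1]*Y); print(q,'local dir',dl.round(2),'peg',pg.round(1))
    if q==0: print('peg px',proj('top',[*pg,200]),proj('scene',[*pg,200]))
E
```

```text
face slope, x 611 [ 4.70000e-03 -7.21458e+01]
14.72 [557.4  83.2 249.7] [-3.142 -0.     1.776] F [-0.6  0.1 -0.1] w 0.3 q [-0.12  0.48 -0.11  1.74  0.06  0.92  1.52]
pivot [636.71448429  87.80962947]
0 local dir [-0.87 -0.5 ] peg [659.5  62.6]
peg px [[176.52786614 149.71138262]] [[356.7366483  176.22696563]]
0.5 local dir [-1.   -0.02] peg [644.6  54.7]
1 local dir [-0.89  0.46] peg [627.8  55. ]
1.5 local dir [-0.56  0.83] peg [613.1  63.3]
2.09 local dir [-0.  1.] peg [603.5  80.6]
```

View pics/scene11.png

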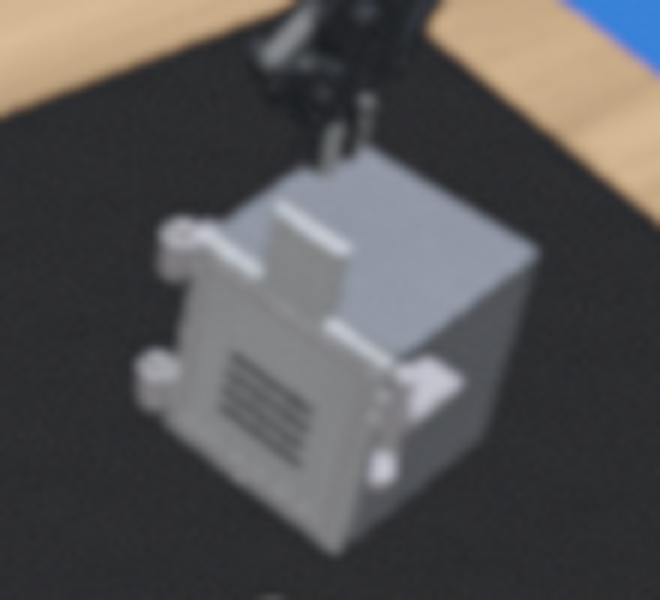

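View pics/top11.png

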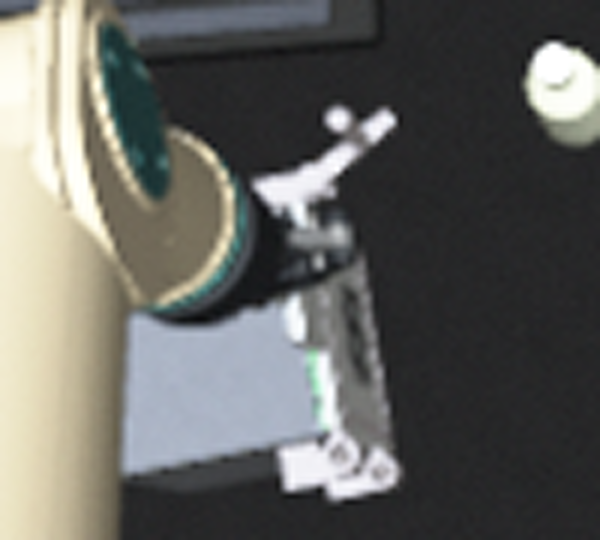

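Both rings sit round their pins in the top crop at (340,455) and (380,470), and the door stays shut. The peg top at (176.1,149.4) agrees with the computed (176.5,149.7). Next I bring the shut fingers behind the peg.

```bash
python3 - <<'E'
from plan import *
plan([(681,82,250,2.304,5,0)])
E
```

```text
[-5.0, 24.0, 0.0] [0.0, 0.0, -6.0] 0; [-8.0, 24.0, 0.0] [0.0, 0.0, -6.0] 0; [-10.0, 22.0, 0.0] [0.0, 0.0, -6.0] 0; [-13.0, 21.0, 0.0] [0.0, 0.0, -6.0] 0; [-14.0, 20.0, 0.0] [0.0, 0.0, -6.0] 0;
end [680.4  82.1 249.7] [-3.142 -0.     2.3  ]
```

Emit:
play_rows --targets '[{"slide": [-5, 24, 0], "turn": [0, 0, -6], "hand": 0}, {"slide": [-8, 24, 0], "turn": [0, 0, -6], "hand": 0}, {"slide": [-10, 22, 0], "turn": [0, 0, -6], "hand": 0}, {"slide": [-13, 21, 0], "turn": [0, 0, -6], "hand": 0}, {"slide": [-14, 20, 0], "turn": [0, 0, -6], "hand": 0}]'

```text
clock: 15.35
eef_pos: [680.6, 81.8, 248.1]
tool_rot: [-3.139, -0.002, 2.303]
force: [-0.7, -0.0, 0.8]
width: -0.1
```

Emit:
play_rows --targets '[{"slide": [0, 0, 0], "turn": [0, 0, 0], "hand": 0}, {"slide": [0, 0, 0], "turn": [0, 0, 0], "hand": 0}]'

```text
clock: 15.6
eef_pos: [679.4, 82.1, 248.6]
tool_rot: [-3.139, -0.002, 2.299]
force: [-0.6, -0.2, -0.3]
width: -0.2
```

```bash
python3 - <<'E'
from plan import *
im,d=get_image('scene')
x,y,w,h=(310,115,110,100)
cv2.imwrite(f"pics/scene12.png",cv2.resize(im[y:y+h,x:x+w],None,fx=6,fy=6,interpolation=cv2.INTER_CUBIC))
st()
plan([(681,82,168,2.304,4,0)],.5)
E
```

```text
15.65 [679.4  82.2 249.1] [-3.140e+00 -1.000e-03  2.299e+00] F [ 0.1  0.4 -0.1] w -0.1 q [-0.03  0.67 -0.24  1.38  0.16  1.11  2.01]
[-0.5, 0.5, 20.5] [0.0, 0.0, 0.0] 0; [0.0, 0.0, 20.0] [0.0, 0.0, 0.0] 0; [-0.5, 0.5, 20.5] [0.0, 0.0, 0.0] 0; [-0.5, 0.0, 20.0] [0.0, 0.0, -0.5] 0;
end [681.   81.7 168.1] [-3.140e+00 -1.000e-03  2.308e+00]
```

View pics/scene12.png

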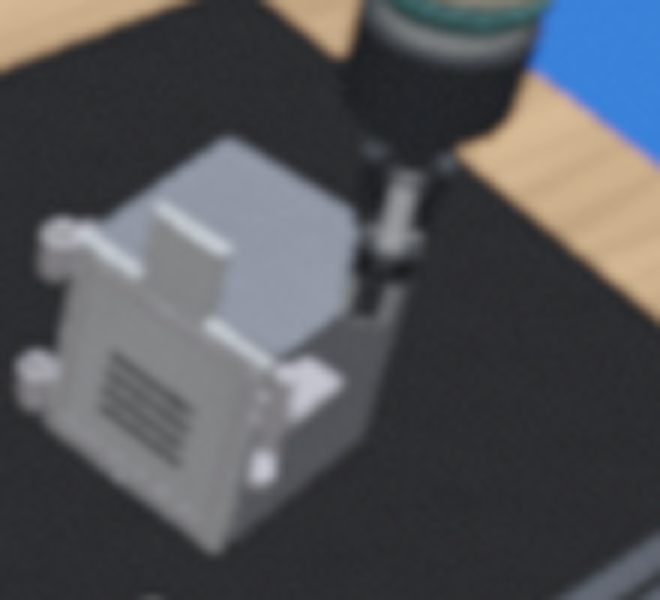

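The shut fingers' end is at crop (365,300), out beside the catch and clear of everything. I lower, close the gap, and start the push.

Emit:
play_rows --targets '[{"slide": [-0.5, 0.5, 20], "turn": [0, 0, 0], "hand": 0}, {"slide": [0, 0, 20], "turn": [0, 0, 0], "hand": 0}, {"slide": [-0.5, 0.5, 20], "turn": [0, 0, 0], "hand": 0}, {"slide": [-0.5, 0, 20], "turn": [0, 0, 0], "hand": 0}, {"slide": [0, 0, 0], "turn": [0, 0, 0], "hand": 0}]'

```text
clock: 16.27
eef_pos: [680.4, 81.5, 168.4]
tool_rot: [-3.138, -0.002, 2.3]
force: [-0.9, 0.1, -0.8]
width: -0.1
```

Emit:
play_rows --targets '[{"slide": [0, -5, 0], "turn": [0, 0, 0], "hand": 0}, {"slide": [0, -4, 0], "turn": [0, 0, 0], "hand": 0}, {"slide": [0, -3, 0], "turn": [0, 0, 0], "hand": 0}, {"slide": [-2, -5, 0], "turn": [0, 0, 8], "hand": 0}]'

```text
clock: 16.77
eef_pos: [671.7, 69.2, 170.6]
tool_rot: [3.139, 0.0, 2.157]
force: [1.7, 0.9, 0.8]
width: 0.1
```

```bash
python3 - <<'E'
from plan import *
im,d=get_image('scene')
x,y,w,h=(310,115,110,100)
cv2.imwrite(f"pics/scene13.png",cv2.resize(im[y:y+h,x:x+w],None,fx=6,fy=6,interpolation=cv2.INTER_CUBIC))
st()
E
```

```text
16.82 [671.2  68.2 170.6] [3.140e+00 1.000e-03 2.151e+00] F [-0.1  0.5  0.1] w -0.1 q [-0.04  0.73 -0.19  1.5   0.15  0.92  1.88]
```

View pics/scene13.png

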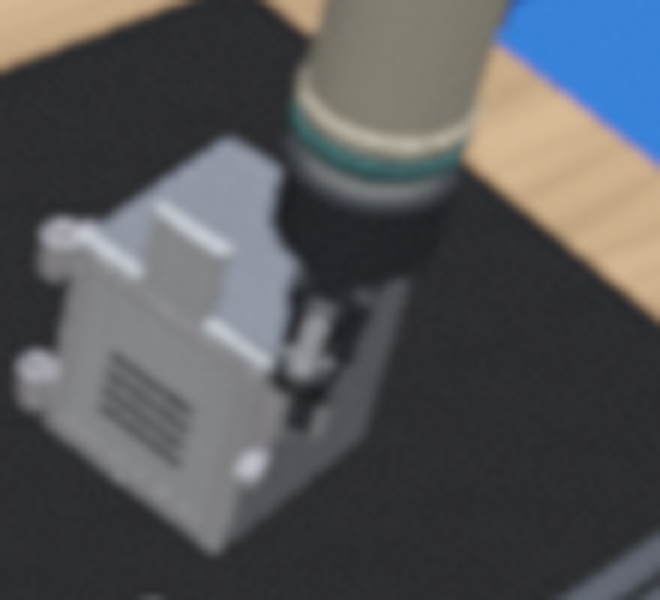

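The bar's end has moved from crop (262,468) to (250,465), so the catch is turning. I continue the arc.

Emit:
play_rows --targets '[{"slide": [-2, -5, 0], "turn": [0, 0, 8], "hand": 0}, {"slide": [-2, -5, 0], "turn": [0, 0, 8], "hand": 0}, {"slide": [-2, -5, 0], "turn": [0, 0, 8], "hand": 0}, {"slide": [-2, -5, 0], "turn": [0, 0, 8], "hand": 0}, {"slide": [-2, -5, 0], "turn": [0, 0, 8], "hand": 0}]'

```text
clock: 17.45
eef_pos: [651.5, 51.4, 170.5]
tool_rot: [3.139, 0.0, 1.459]
force: [1.2, 0.9, 0.5]
width: -0.3
```

```bash
cat >> plan.py <<'E'
def catchest(off=17):
    s=read_state(); y=s['tool_rot'][2]; p=s['eef_pos'][:2]; ty=np.array([np.sin(y),-np.cos(y)])
    peg=p-off*ty; r=peg-np.array([636.7,87.8]); a=np.arctan2(r[1],r[0]); q=(np.radians(-47.95)-a+np.pi)%(2*np.pi)-np.pi
    print('peg est',peg.round(1),'r',np.linalg.norm(r).round(1),'q',q.round(3))
E
python3 - <<'E'
from plan import *
im,d=get_image('scene')
x,y,w,h=(310,115,110,100)
cv2.imwrite(f"pics/scene14.png",cv2.resize(im[y:y+h,x:x+w],None,fx=6,fy=6,interpolation=cv2.INTER_CUBIC))
st();catchest()
E
```

```text
17.5 [650.6  51.1 170.4] [3.141e+00 1.000e-03 1.455e+00] F [ 0.1 -0.5  1. ] w -0.3 q [-0.13  0.7   0.01  1.57 -0.    0.87  1.34]
peg est [633.7  53.1] r 34.8 q 0.821
```

View pics/scene14.png

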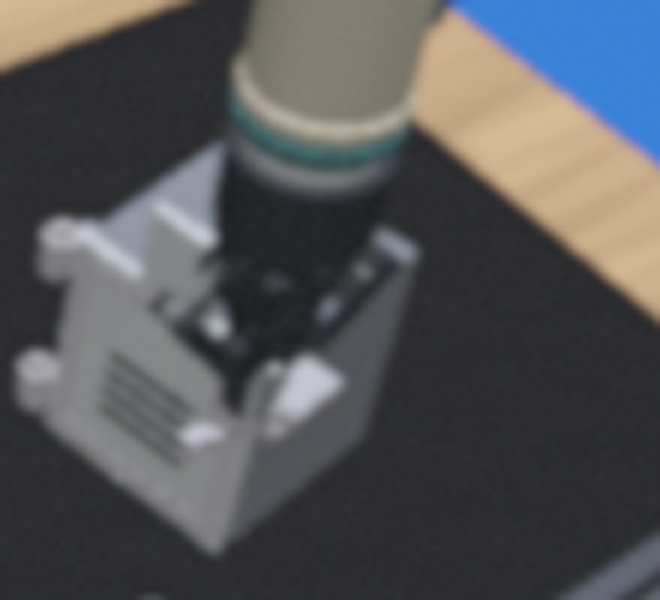

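The catch is at about 0.8 rad, with the bar at crop (200,430). I continue.

Emit:
play_rows --targets '[{"slide": [-2, -5, 0], "turn": [0, 0, 8], "hand": 0}, {"slide": [-2, -5, 0], "turn": [0, 0, 8], "hand": 0}, {"slide": [-2, -5, 0], "turn": [0, 0, 8], "hand": 0}, {"slide": [-2, -5, 0], "turn": [0, 0, 8], "hand": 0}, {"slide": [-2, -5, 0], "turn": [0, 0, 8], "hand": 0}]'

```text
clock: 18.12
eef_pos: [624.3, 51.2, 170.1]
tool_rot: [3.141, 0.001, 0.763]
force: [0.6, -2.4, 0.4]
width: 0.1
```

```bash
python3 - <<'E'
from plan import *
im,d=get_image('scene')
x,y,w,h=(290,115,110,100)
cv2.imwrite(f"pics/scene15.png",cv2.resize(im[y:y+h,x:x+w],None,fx=6,fy=6,interpolation=cv2.INTER_CUBIC))
st();catchest()
E
```

```text
18.18 [623.5  51.8 169.9] [-3.142e+00  1.000e-03  7.590e-01] F [-0.1 -0.7  0.8] w 0.4 q [-0.25  0.67  0.2   1.65 -0.17  0.84  0.78]
peg est [611.8  64.2] r 34.4 q 1.546
```

View pics/scene15.png

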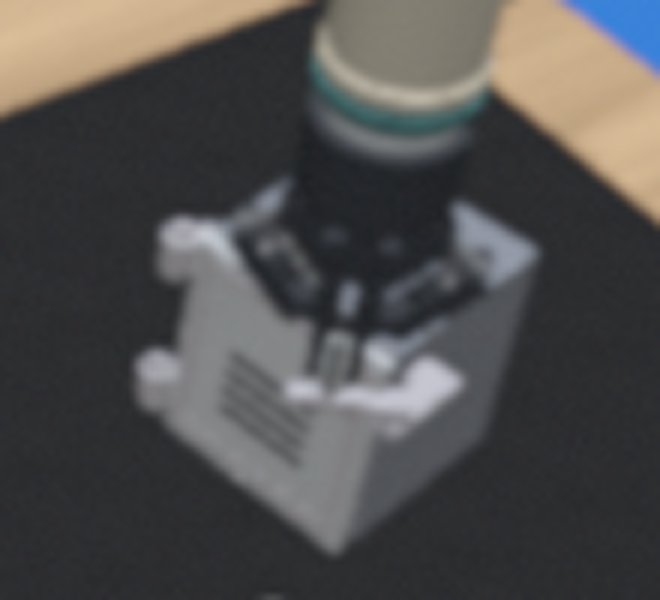

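q is about 1.55, with the bar across at crop (340,395). About 30° remain.

Emit:
play_rows --targets '[{"slide": [-2, -5, 0], "turn": [0, 0, 8], "hand": 0}, {"slide": [-2, -5, 0], "turn": [0, 0, 8], "hand": 0}, {"slide": [-2, -4, 0], "turn": [0, 0, 7], "hand": 0}, {"slide": [-1, -2, 0], "turn": [0, 0, 4], "hand": 0}, {"slide": [0, 0, 0], "turn": [0, 0, 0], "hand": 0}]'

```text
clock: 18.8
eef_pos: [609.4, 61.8, 169.8]
tool_rot: [-3.141, 0.0, 0.298]
force: [-0.0, -1.0, -0.0]
width: -0.2
```

```bash
python3 - <<'E'
from plan import *
im,d=get_image('scene')
x,y,w,h=(290,115,110,100)
cv2.imwrite(f"pics/scene16.png",cv2.resize(im[y:y+h,x:x+w],None,fx=6,fy=6,interpolation=cv2.INTER_CUBIC))
st();catchest()
E
```

```text
18.85 [609.6  61.8 169.8] [-3.141  0.     0.297] F [ 0.1  0.1 -0.2] w -0.1 q [-0.35  0.67  0.33  1.7  -0.28  0.83  0.4 ]
peg est [604.6  78.1] r 33.5 q 2.011
```

View pics/scene16.png

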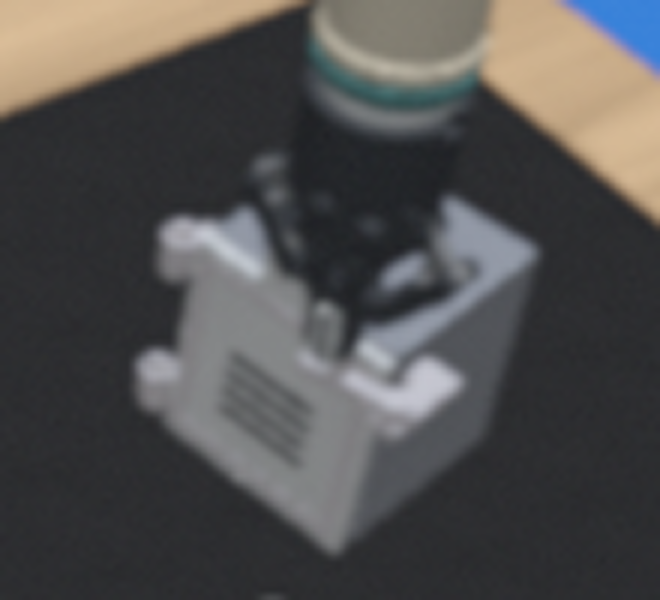

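q is about 2.01. One small nudge, then I back off and rise.

Emit:
play_rows --targets '[{"slide": [0, -1, 0], "turn": [0, 0, 1], "hand": 0}, {"slide": [0, -1, 0], "turn": [0, 0, 1], "hand": 0}, {"slide": [0, 0, 0], "turn": [0, 0, 0], "hand": 0}]'

```text
clock: 19.23
eef_pos: [609.0, 63.3, 169.8]
tool_rot: [3.142, 0.0, 0.258]
force: [0.1, -1.6, 0.6]
width: -0.1
```

```bash
python3 - <<'E'
from plan import *
st();catchest()
E
```

```text
19.23 [609.   63.3 169.8] [3.142 0.    0.258] F [ 0.1 -1.6  0.6] w -0.1 q [-0.36  0.67  0.34  1.7  -0.29  0.83  0.37]
peg est [604.6  79.7] r 33.1 q 2.059
```

Emit:
play_rows --targets '[{"slide": [0, 6, 0], "turn": [0, 0, 0], "hand": 0}, {"slide": [0, 12, 0], "turn": [0, 0, 0], "hand": 0}, {"slide": [0, 15, 0], "turn": [0, 0, 0], "hand": 0}, {"slide": [0, 10, -20], "turn": [0, 0, 0], "hand": 0}, {"slide": [0, 10, -30], "turn": [0, 0, 0], "hand": 0}]'

```text
clock: 19.85
eef_pos: [622.1, 10.3, 219.5]
tool_rot: [3.142, 0.002, 0.257]
force: [0.6, -0.3, 0.4]
width: -0.1
```

Emit:
play_rows --targets '[{"slide": [0, 40, -35], "turn": [0, 0, 0], "hand": 0}, {"slide": [0, 50, -20], "turn": [0, 0, 0], "hand": 0}, {"slide": [0, 50, 0], "turn": [0, 0, 0], "hand": 0}, {"slide": [0, 50, 0], "turn": [0, 0, 0], "hand": 0}, {"slide": [0, 0, 0], "turn": [0, 0, 0], "hand": 0}]'

```text
clock: 20.48
eef_pos: [669.9, -179.9, 274.6]
tool_rot: [3.137, 0.002, 0.249]
force: [0.3, 0.8, 0.2]
width: 0.1
```

```bash
python3 - <<'E'
from plan import *
for n in('scene','top'):
    im,d=get_image(n)
    x,y,w,h=(290,115,110,100) if n=='scene' else (120,130,100,90)
    cv2.imwrite(f"pics/{n}17.png",cv2.resize(im[y:y+h,x:x+w],None,fx=6,fy=6,interpolation=cv2.INTER_CUBIC))
    cv2.imwrite(f"pics/{n}17f.png",im)
    if n=='scene': face(d)
st()
a=1.781;X=np.array([np.cos(a),np.sin(a)]);Y=np.array([-X[1],X[0]]);piv=np.array([636.7,87.8])
for q in(1.8,2.0,2.09):
    th=np.pi+np.radians(30)-q; pg=piv+34*(np.cos(th)*X+np.sin(th)*Y); print(q,proj('top',[*pg,200]).round(1),proj('scene',[*pg,200]).round(1))
E
```

```text
face slope, x 606 [ 2.86000e-02 -7.28863e+01]
20.57 [ 670.6 -173.1  274.4] [-3.141  0.     0.256] F [0.3 1.  0.7] w 0.3 q [ 0.02  0.68  0.37  1.33 -0.25  1.17  0.67]
1.8 [[173.1 165.6]] [[347.8 164.4]]
2.0 [[171.2 166.4]] [[348.9 163.2]]
2.09 [[170.2 166.6]] [[349.5 162.7]]
```

View pics/scene17.png

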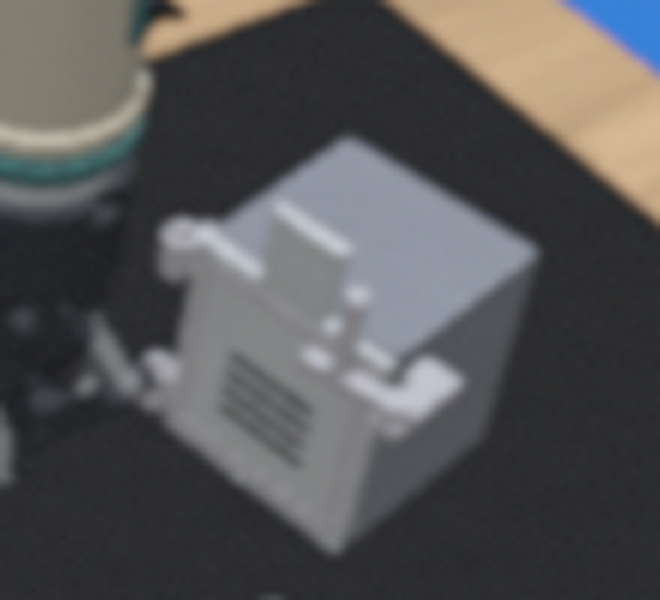

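View pics/top17.png

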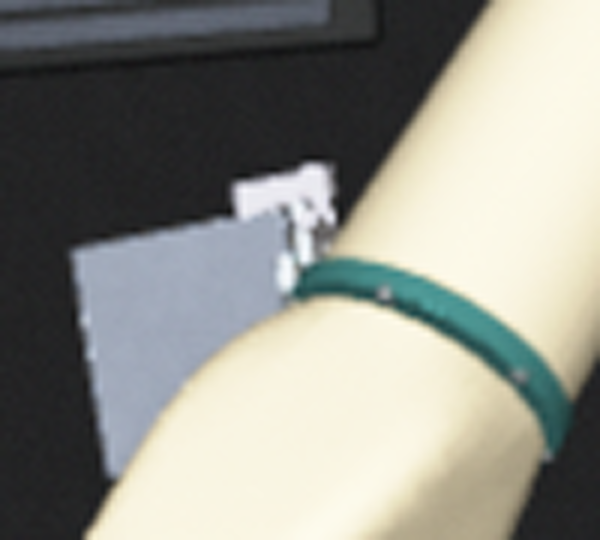

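View pics/scene17f.png

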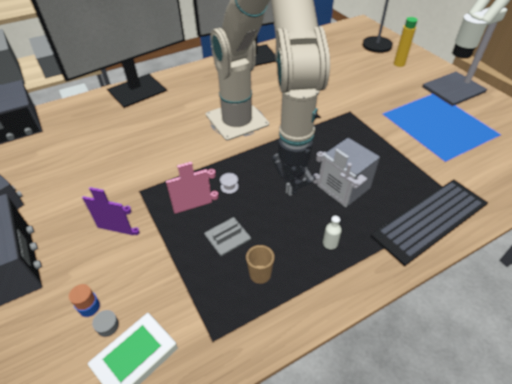

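```bash
python3 - <<'E'
from plan import *
im,d=get_image('scene')
W=cloud('scene',d)
a=1.781;X=np.array([np.cos(a),np.sin(a)]);Y=np.array([-X[1],X[0]]);c0=np.array([542.2,147.4])
L=np.stack([(W[...,:2]-c0)@X,(W[...,:2]-c0)@Y,W[...,2]],-1)
m=(L[...,0]<-50)&(L[...,0]>-95)&(abs(L[...,1])<58)&(L[...,2]>40)&(L[...,2]<128); Q=L[m]
A=np.c_[Q[:,1],Q[:,2],np.ones(len(Q))]; print('face y-slope,z-slope,x',len(Q),np.linalg.lstsq(A,Q[:,0],rcond=None)[0].round(4))
m=(L[...,0]<-50)&(L[...,0]>-85)&(abs(L[...,1])<60)&(L[...,2]>163)&(L[...,2]<230); Q=L[m]; print('plate y,ztop',np.percentile(Q[:,1],[2,98]).round(1),np.percentile(Q[:,2],98).round(1),'(expect +-23, 210)')
for lo,hi in((120,165),(15,60)):
    m=(L[...,0]<-52)&(L[...,0]>-82)&(L[...,1]>70)&(L[...,1]<92)&(L[...,2]>lo)&(L[...,2]<hi); Q=L[m]; print('ring',len(Q),'ztop',np.percentile(Q[:,2],[90,98]).round(1),'mean xy',Q[:,:2].mean(0).round(1))
m=(L[...,0]<-72)&(L[...,0]>-100)&(L[...,1]>-85)&(L[...,1]<-15)&(L[...,2]>140)&(L[...,2]<150); Q=L[m]; print('bar',len(Q),np.polyfit(Q[:,1],Q[:,0],1).round(3),Q.min(0).round(0),Q.max(0).round(0))
st()
E
```

```text
face y-slope,z-slope,x 535 [ 8.60000e-03  3.60000e-03 -7.24627e+01]
plate y,ztop [-52.   18.7] 208.2 (expect +-23, 210)
ring 40 ztop [149.6 151.1] mean xy [-71.6  77.6]
ring 17 ztop [45.1 46.8] mean xy [-69.3  75.8]
bar 73 [ 4.0000e-03 -7.9946e+01] [-89. -84. 140.] [-72. -15. 150.]
20.62 [ 670.8 -171.4  274.5] [-3.14   0.     0.258] F [0.2 0.3 0.1] w 0.2 q [ 0.02  0.68  0.37  1.33 -0.25  1.17  0.67]
```

The checks agree. Ring tops are at 150 and 45 mm, as expected when seated; the door face is within 0.01 rad of parallel; the bar lies across, with a slope of 0.004; and the gripper is clear. I let the arm settle and hand in.

Emit:
play_rows --targets '[{"slide": [0, 0, 0], "turn": [0, 0, 0], "hand": 0}, {"slide": [0, 0, 0], "turn": [0, 0, 0], "hand": 0}, {"slide": [0, 0, 0], "turn": [0, 0, 0], "hand": 0}, {"slide": [0, 0, 0], "turn": [0, 0, 0], "hand": 0}]'

```text
clock: 21.12
eef_pos: [671.1, -171.3, 274.9]
tool_rot: [3.142, -0.0, 0.258]
force: [0.7, -0.3, 0.8]
width: 0.1
```

```bash
python3 -c "
from cell import *
print(finish_job())"
```

```text
the job is handed in; nothing more can be done
None
```

I lifted the grey door upright out of the stand and lowered both knuckles together onto the pins with the door about 97° open. I then swung it shut about the pins, released it, and turned the catch across it with the shut fingers. The job was handed in at about 21 s; no verdict is reported.

Last checks, all from the scene camera:
- **Knuckles:** the ring tops are at about 150 and 45 mm, as expected when seated.
- **Door:** its face is parallel to the cabinet front within about 0.01 rad. The depth reading puts the face 2.5 mm farther out than nominal. The tool position just before release put it within 0.2 mm of nominal, so I took most of that as camera bias.
- **Catch:** I estimate about 2.05 rad from the peg. The bar lies parallel to the door front.
- **Left alone:** the bottle, cup and reel look unmoved in the last picture; I did not measure them.
- **Arm:** the gripper is clear of everything, with contact forces near zero.

Two checks were weaker:
- The automatic measurement of the grip plate's width picked up the catch peg, so I did not use it. An earlier face slope of 0.029 had also included the catch bar, so I repeated it without the bar.
- The top camera was blocked by the arm for most of the fitting and for part of the last look. It did show both rings round their pins just after I released the door.

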